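# Tighten a leak-test chamber lid crisscross with its lever bolts

### The job

Close the leak-test chamber evenly by turning its four lever bolts clockwise in two rounds: in the first round bring each lever just to where it points straight out from the lid's centre, and only when all four are there, in the second round turn each on until it is fully home at its stop pin. Work crisscross in both rounds: start with any bolt, do the one opposite next, then the remaining pair. Keep off the gauge in the middle and leave the things lying around the chamber where they are.

Things in the scene. Friction and masses are not known exactly. Their poses are not given: they have to be found in the camera images.
- chamber: Round aluminium leak-test chamber fixed to the bench, 192 mm across; its flat lid's top is 75 mm above the bench. Origin: centre of its underside, z up. Bolt 1 stands 60 mm from the axis along the chamber's +x, bolt 2 along +y, bolt 3 along -x, bolt 4 along -y, so 1-3 and 2-4 are opposite pairs. A steel stop pin (8 mm thick, rising 22 mm from the lid) beside each bolt marks the home position of its lever; it lies on the far side of the lever as it turns clockwise.
- valve_top (a point): Top centre of the steel relief valve fixed upright beside the chamber, between bolts 1 and 2 and 140 mm from the chamber's axis: 24 mm across, top 125 mm above the bench. An obstacle only.
- gauge: Pressure gauge fixed upright on the middle of the lid, dial 48 mm across facing up, top 43 mm above the lid (118 mm above the bench); origin where its 22 mm thick stem meets the lid. Keep off it.
- bolt1 (a joint): Turn of bolt 1 in rad, growing clockwise seen from above. 0: loosest, the lever points 1.1 rad (63 deg) anticlockwise of straight out from the lid's centre. 1.1: points straight out. 2.2: hard stop at the pin, fully tight, 1.1 rad clockwise of straight out. Starts between 0 and 0.6. Friction of 0.2 N m (about 5 N at the ball) keeps it where it is left; no spring.
- bolt1_hub (a point): Point on the upright turning axis of bolt 1, 97 mm above the bench, level with the ball. Black hub 22 mm across, top 102 mm above the bench (a steel stud ends at 106 mm).
- bolt1_ball (a point): Centre of the ball at the lever's end of bolt 1: ball 18 mm across, 42 mm from the hub's axis, 97 mm above the bench, on a black round arm 11 mm thick. 13 mm are free between the ball's underside and the lid's level (the ball may overhang the rim).
- bolt2 (a joint): Turn of bolt 2 in rad, growing clockwise seen from above. 0: loosest, the lever points 1.1 rad (63 deg) anticlockwise of straight out from the lid's centre. 1.1: points straight out. 2.2: hard stop at the pin, fully tight, 1.1 rad clockwise of straight out. Starts between 0 and 0.6. Friction of 0.2 N m (about 5 N at the ball) keeps it where it is left; no spring.
- bolt2_hub (a point): Point on the upright turning axis of bolt 2, 97 mm above the bench, level with the ball. Black hub 22 mm across, top 102 mm above the bench (a steel stud ends at 106 mm).
- bolt2_ball (a point): Centre of the ball at the lever's end of bolt 2: ball 18 mm across, 42 mm from the hub's axis, 97 mm above the bench, on a black round arm 11 mm thick. 13 mm are free between the ball's underside and the lid's level (the ball may overhang the rim).
- bolt3 (a joint): Turn of bolt 3 in rad, growing clockwise seen from above. 0: loosest, the lever points 1.1 rad (63 deg) anticlockwise of straight out from the lid's centre. 1.1: points straight out. 2.2: hard stop at the pin, fully tight, 1.1 rad clockwise of straight out. Starts between 0 and 0.6. Friction of 0.2 N m (about 5 N at the ball) keeps it where it is left; no spring.
- bolt3_hub (a point): Point on the upright turning axis of bolt 3, 97 mm above the bench, level with the ball. Black hub 22 mm across, top 102 mm above the bench (a steel stud ends at 106 mm).
- bolt3_ball (a point): Centre of the ball at the lever's end of bolt 3: ball 18 mm across, 42 mm from the hub's axis, 97 mm above the bench, on a black round arm 11 mm thick. 13 mm are free between the ball's underside and the lid's level (the ball may overhang the rim).
- bolt4 (a joint): Turn of bolt 4 in rad, growing clockwise seen from above. 0: loosest, the lever points 1.1 rad (63 deg) anticlockwise of straight out from the lid's centre. 1.1: points straight out. 2.2: hard stop at the pin, fully tight, 1.1 rad clockwise of straight out. Starts between 0 and 0.6. Friction of 0.2 N m (about 5 N at the ball) keeps it where it is left; no spring.
- bolt4_hub (a point): Point on the upright turning axis of bolt 4, 97 mm above the bench, level with the ball. Black hub 22 mm across, top 102 mm above the bench (a steel stud ends at 106 mm).
- bolt4_ball (a point): Centre of the ball at the lever's end of bolt 4: ball 18 mm across, 42 mm from the hub's axis, 97 mm above the bench, on a black round arm 11 mm thick. 13 mm are free between the ball's underside and the lid's level (the ball may overhang the rim).
- parts_bin: Loose open red bin of small parts, 85 x 115 mm, 50 mm high; origin: centre of its underside. Leave alone.
- jar: Loose cream jar with black cap, 52 mm across, 75 mm high; origin: centre of its underside. Leave alone.
- casing: Loose black plastic casing half with a board in it, 85 x 105 mm, 18 mm high; origin: centre of its underside. Leave alone.
- screwdriver: Loose screwdriver lying on the bench, 160 mm long along its x, under 35 mm high; origin: underside near mid-length. Leave alone.

How it is judged (in metres and radians):
On the way, in this order (a step that is already met when the one before it is completed fails the run):
1. first round: all four levers point about straight out (within 20 deg) (value of joint bolt1 between 0.75 and 1.45 rad and value of joint bolt2 between 0.75 and 1.45 rad and value of joint bolt3 between 0.75 and 1.45 rad and value of joint bolt4 between 0.75 and 1.45 rad), for 0.1 s.
2. second round: all four levers are home at their stops (value of joint each of bolt1, bolt2, bolt3, bolt4 above 2.05 rad), for 0.2 s.
At the end, for the whole second after the job is handed in: All four levers rest within 0.15 rad of their stops (turn above 2.05), at rest, and the bin, jar, casing and screwdriver are within 20 mm of where they began (all of step 2 and velocity of joint each of bolt1, bolt2, bolt3, bolt4 below 0.05 rad/s and distance of each of parts_bin, jar, casing, screwdriver from where it was at the start of the episode below 0.02 m); the robot touches nothing.
It fails at once if first round not crisscross: two neighbouring bolts have had their first turn (above 0.75) while the other two have not (below 0.7) ((value of joint each of bolt1, bolt2 above 0.75 rad and value of joint each of bolt3, bolt4 below 0.7 rad) or (value of joint each of bolt2, bolt3 above 0.75 rad and value of joint each of bolt4, bolt1 below 0.7 rad) or (value of joint each of bolt3, bolt4 above 0.75 rad and value of joint each of bolt1, bolt2 below 0.7 rad) or (value of joint each of bolt4, bolt1 above 0.75 rad and value of joint each of bolt2, bolt3 below 0.7 rad)).
It fails at once if second round not crisscross: two neighbouring bolts are nearly home (above 1.9) while the other two are still at the halfway mark (below 1.6) ((value of joint each of bolt1, bolt2 above 1.9 rad and value of joint each of bolt3, bolt4 below 1.6 rad) or (value of joint each of bolt2, bolt3 above 1.9 rad and value of joint each of bolt4, bolt1 below 1.6 rad) or (value of joint each of bolt3, bolt4 above 1.9 rad and value of joint each of bolt1, bolt2 below 1.6 rad) or (value of joint each of bolt4, bolt1 above 1.9 rad and value of joint each of bolt2, bolt3 below 1.6 rad)).
It fails at once if a bolt is turned more than 20 deg past straight out (above 1.45) while another has not had its first turn (below 0.75) (value of joint any of bolt1, bolt2, bolt3, bolt4 above 1.45 rad and value of joint any of bolt1, bolt2, bolt3, bolt4 below 0.75 rad).
It fails at once if the gauge is knocked (over 3 N) (contact force between gauge and anything else above 3 N).
It fails at once if a bystander is shifted more than 20 mm or the jar is tipped (distance of any of parts_bin, jar, casing, screwdriver from where it was at the start of the episode above 0.02 m or angle between jar's own z axis and vertical above 0.4 rad).
It also fails if it takes over 72 s, if anything falls off the work surface, if the arm or the gripper's body presses on something with over 40 N, if the wrist force passes 120 N, or if a joint passes its speed limit or range.

### The arm

A 6-joint arm with a two-finger parallel gripper is mounted at the origin on the work surface. World frame = base frame: x ahead of the robot, y to its left, z up, the work surface at z = 0. Lengths are in mm, angles in degrees, forces in N, time in s.
With the tool pointing down it reaches from about 350 to 850 mm from the base axis. Payload 8.1 kg.
Tool frame: the origin (TCP) lies at the very end of the fingers, on their centre line; the grasp point (between the pads) lies 19 mm behind it; z points along the fingers, y is the direction in which the jaws open and shut (so a half turn about z gives the same grasp; the last joint's range is limited). The gripper opens to 85 mm and grips with 20 to 120 N. Pads are 22 mm wide; open, the fingers measure 114 mm over their backs; the gripper's body (76 mm by 85 mm) begins 54 mm behind the grasp point. The pads swing forward as they close: fully open they stand 13 mm farther back than shut.
Start: joints at [-75.539, 7.471, 85.268, -0, 87.261, -4.893], TCP at [198.867, -566.089, 231.292] pointing down, gripper open.
Joint ranges: [-169.43, 169.43], [-51.17, 129.36], [1.28, 143.12], [-76.62, 256.62], [0, 156.53], [-152.29, 152.29]. Speed limits (degrees/s): [136.94, 136.94, 159.86, 180, 180, 180].

### API

Orientations are given as [roll, pitch, yaw] about the fixed x, y, z axes, in that order (R = Rz(yaw) Ry(pitch) Rx(roll)).
In Python, from bench import r gives the robot as it stands.
- The arm moves only by the shell command python3 -m crank 'ROWS' [OPENING] [FORCE]. ROWS is JSON, a list that holds one entry, the list of rows, each a list of 6 numbers: the shift along the tool's x, y, z in m, then the turn, a rotation vector about the tool's x, y, z in rad. A call has 1 to 10 rows; each row is the pose to reach, as a shift and turn from the pose measured when the call began, along the tool's axes at that moment; what a row does not reach only later rows make up. A row lasts 1/8 s, in which the tool goes at most 62.5 mm and 10.7 degrees, less where a joint would pass 70% of its speed; a pose out of reach is approached as far as the arm can. A call with a gripper value outside its range is refused whole. OPENING is the closure, from 0 (fully open) to 1 (shut), set as the call begins (- or left out, the last holds). The fingers move at their own pace and stop on an object; FORCE is the grip in N (left out, the last holds). Time passes only in rows, so rows that repeat a pose let the fingers close. It gives the time, the measured TCP pose, the force and the opening at its end, in the units of the state.
- r.sense(): the state, without advancing time (a new reading comes with each control period).
- r.snapshot(name): name is "side" or "top" or "wrist"; returns (picture, depth): 400x640x3 uint8, blue, green, red; 400x640 float32, mm along the optical axis (not along the pixel's ray), 0 where there is no reading.
- r.get_calibration(name): a dict with "mtx" (3x3 intrinsics, pixels), "k1" (the pictures are not rectified: a ray, as slopes to the right and down, at radius r is drawn at 1 + k1 r^2 times it, then the intrinsics apply), "cam_to_world" (4x4, takes a point from camera to world coordinates). Camera axes: x right, y down, z forward; pixel columns grow to the right and rows downward; lengths in mm; the calibration is good to about 2 mm. A picture is of the moment at which its call begins: read the wrist's pose just before it. get_calibration takes no time and is no camera call; for the wrist camera it gives the pose at the moment of the call.
- r.hand_in(): hands the job in, once; it reports no verdict.
Trained networks look in the newest picture that a camera, given by its name, has taken for a name from the list of things; names that differ only in an ending like _2 or _b are one class to them, and where a whole thing is asked for, a point or a joint stands for the part that bears it (a point fixed in the world has none). Each returns a list of dicts, best first, with "conf" (0 to 1); they miss things now and then, are a little off and sometimes report something else, mostly with a low value. They report only what shows in the picture. A call takes as long as a camera call.
- r.look_for(thing, camera): "extent" ([left, top, right, bottom] in pixels, round what is visible of it).
- r.landmark_of(thing, camera): "pixel" ([column, row] in pixels: a listed point, or the origin of a listed thing).
The state is a dict: "time": time; "joint_pos": joint angles; "qd": joint speeds; "joint_efforts": joint torques, N m; "tool_pos": TCP position; "tcp_rot": TCP orientation; "ft_force": force on the tool from outside, world axes, zero at the start; "wrist_torque": the same for the moment, N m; "finger_gap": finger opening in mm.
Only numpy, scipy, OpenCV 4.12 (cv2) and the standard library are available. Lean on these libraries where they do the work, as an engineer would, in place of code of your own. Each camera call takes 0.05 s, during which the arm holds its last target.

## Working session

There is one attempt and no reset: what is moved stays moved. The work goes in short steps, Python scripts to look and compute and a shell command to move; the robot and the scene stay as the last step left them, time stands still between calls to the robot, and variables do not carry over. Pictures are saved under pics/ and viewed, and the job is handed in when it is done.

```bash
ls; mkdir -p pics; python3 - <<'E'
from bench import r
import cv2
print(r.sense())
for n in ("top","side"):
    p,d=r.snapshot(n); cv2.imwrite(f"pics/{n}0.png",p)
    c=r.get_calibration(n); print(n,c)
E
```

```text
pics
{'time': 0.0, 'joint_pos': array([-7.55371898e+01,  7.51667626e+00,  8.53302548e+01,  6.54907052e-04,
        8.72595737e+01, -4.89159819e+00]), 'qd': array([ 0.07312561, -0.07068425, -0.03588963, -0.02040682, -0.00119335,
        0.08712323]), 'joint_efforts': array([-4.68493708e-04, -5.69383979e+01, -5.00555992e+01, -1.67767994e-04,
        1.45286802e-02, -3.36060992e-06]), 'tool_pos': array([ 198.74887255, -565.54744787,  230.21871531]), 'tcp_rot': array([-1.79893939e+02, -9.73345690e-03,  1.93543674e+01]), 'ft_force': array([-0.48889765,  0.69857335,  0.43826483]), 'wrist_torque': array([-0.00033025, -0.06453436, -0.0016871 ]), 'finger_gap': 85.51855945308938}
top {'mtx': array([[456.19695932,   0.        , 314.74411477],
       [  0.        , 456.19695932, 192.01236314],
       [  0.        ,   0.        ,   1.        ]]), 'k1': -0.11546431956219844, 'cam_to_world': array([[ 2.16438152e-02, -9.81168810e-01,  1.91935698e-01,
         4.10985362e+02],
       [-9.99667854e-01, -1.85526516e-02,  1.78879868e-02,
         4.80766912e+01],
       [-1.39902186e-02, -1.92259112e-01, -9.81244469e-01,
         1.00818948e+03],
       [ 0.00000000e+00,  0.00000000e+00,  0.00000000e+00,
         1.00000000e+00]])}
side {'mtx': array([[489.1322394 ,   0.        , 320.37224824],
       [  0.        , 489.1322394 , 198.2273568 ],
       [  0.        ,   0.        ,   1.        ]]), 'k1': -0.12578120484633298, 'cam_to_world': array([[-9.43303802e-01, -2.18820540e-01,  2.49590680e-01,
         2.94766119e+02],
       [-3.31773028e-01,  6.44732285e-01, -6.88655892e-01,
         8.29003437e+02],
       [-1.02271149e-02, -7.32419177e-01, -6.80777170e-01,
         8.46786484e+02],
       [ 0.00000000e+00,  0.00000000e+00,  0.00000000e+00,
         1.00000000e+00]])}
```

View pics/top0.png

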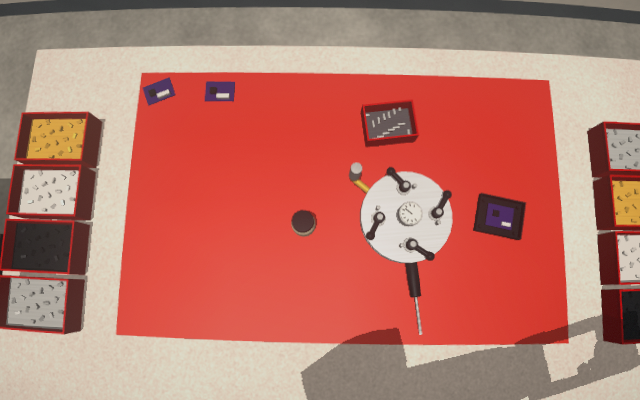

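View pics/side0.png

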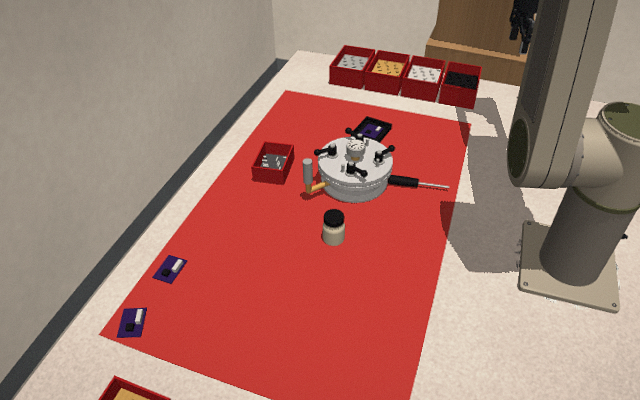

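```bash
cat > h.py <<'E'
from bench import r
import numpy as np, cv2
from scipy.optimize import brentq
def ray(c,px):
    K=c["mtx"];u=(px[0]-K[0,2])/K[0,0];v=(px[1]-K[1,2])/K[1,1];R=np.hypot(u,v)
    s=brentq(lambda q:q*(1+c["k1"]*q*q)-R,0,1.5);f=s/R if R>0 else 1
    return np.array([u*f,v*f,1.])
def onplane(c,px,z):
    T=np.array(c["cam_to_world"]);d=T[:3,:3]@ray(c,px);o=T[:3,3]
    return o+d*(z-o[2])/d[2]
def proj(c,P):
    T=np.array(c["cam_to_world"]);p=T[:3,:3].T@(np.array(P)-T[:3,3]);x=p[:2]/p[2]
    k=1+c["k1"]*(x@x);K=c["mtx"];return np.array([K[0,0]*x[0]*k+K[0,2],K[1,1]*x[1]*k+K[1,2]])
E
python3 - <<'E'
from h import *
for cam in ("top","side"):
    p,d=r.snapshot(cam);c=r.get_calibration(cam)
    x0,y0=(325,140) if cam=="top" else (280,100)
    cv2.imwrite(f"pics/{cam}z.png",cv2.resize(p[y0:y0+140,x0:x0+160],None,fx=5,fy=5,interpolation=cv2.INTER_CUBIC)[:600])
    for t,z in [("chamber",0),("valve_top",125),("gauge",75)]+[(f"bolt{i}_{k}",97) for i in (1,2,3,4) for k in("hub","ball")]:
        L=r.landmark_of(t,cam)
        for q in L[:4]: print(cam,t,round(q["conf"],2),np.round(q["pixel"],1),np.round(onplane(c,q["pixel"],z)[:2],1))
        if t.endswith("1_ball") or t.endswith("1_hub"): pass
print(r.sense()["time"])
E
```

```text
top chamber 0.91 [398.4 220.9] [ 546.1 -121.4]
top chamber 0.64 [371.4 235.8] [511.8 -61.1]
top chamber 0.5 [427.5 259. ] [ 462.6 -185.1]
top chamber 0.37 [404.7 184.8] [ 628.7 -136.8]
top valve_top 0.86 [357.5 166.6] [637. -20.]
top valve_top 0.67 [445.8 194.9] [ 582.8 -195.6]
top gauge 0.92 [410.3 217. ] [ 544.6 -133.6]
top gauge 0.7 [371.2 239.4] [496.9 -52.5]
top gauge 0.57 [378.7 218.2] [541. -68.]
top bolt1_hub 0.58 [405.3 185.3] [ 606.7 -120.2]
top bolt1_hub 0.39 [391.9 170.1] [638.1 -93. ]
top bolt1_ball 0.56 [389.7 170.5] [637.2 -88.5]
top bolt2_hub 0.53 [305.6 225.5] [520.3  81.6]
top bolt2_hub 0.52 [379.1 213.3] [547.9 -66.1]
top bolt2_hub 0.41 [431.6 256.9] [ 461.9 -171. ]
top bolt2_ball 0.59 [372.1 236.4] [501. -52.]
top bolt3_hub 0.71 [411.7 240.8] [ 493.4 -131.4]
top bolt3_ball 0.82 [429.2 258.5] [ 458.6 -166.1]
top bolt4_hub 0.79 [436.3 211.8] [ 553.  -182.7]
top bolt4_ball 0.66 [406.8 214.8] [ 545.8 -122.3]
top bolt4_ball 0.2 [378.9 217.9] [538.5 -65.7]
side chamber 0.79 [356.2 181.6] [ 537.1 -118.8]
side valve_top 0.72 [306.9 160.7] [632.8 -13.9]
side valve_top 0.49 [274.  171.2] [691.4  46.7]
side gauge 0.51 [353.7 157.9] [ 547.4 -121.2]
side bolt1_hub 0.63 [330.4 148.4] [ 607.1 -112.4]
side bolt1_ball 0.66 [415.4 184.8] [375.6 -43.7]
side bolt1_ball 0.46 [314.2 151.1] [642.1 -88.8]
side bolt2_hub 0.47 [353.2 166.9] [531.4 -60. ]
side bolt2_ball 0.7 [363.8 171.8] [502.1 -50.4]
side bolt3_ball 0.6 [394.1 148.2] [ 454.4 -165.3]
side bolt4_hub 0.49 [362.2 134.3] [ 547.4 -197.3]
side bolt4_ball 0.52 [347.5 128.4] [ 591.9 -210.8]
1.3
```

View pics/topz.png

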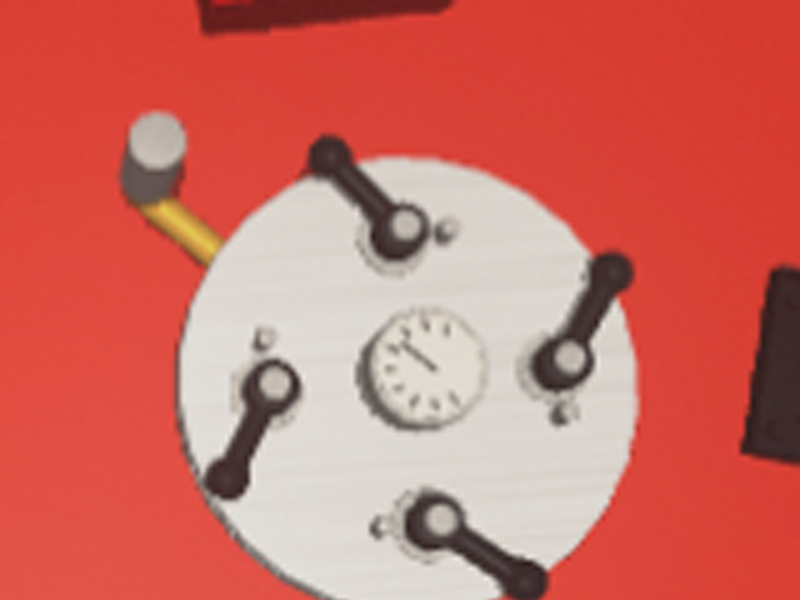

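View pics/sidez.png

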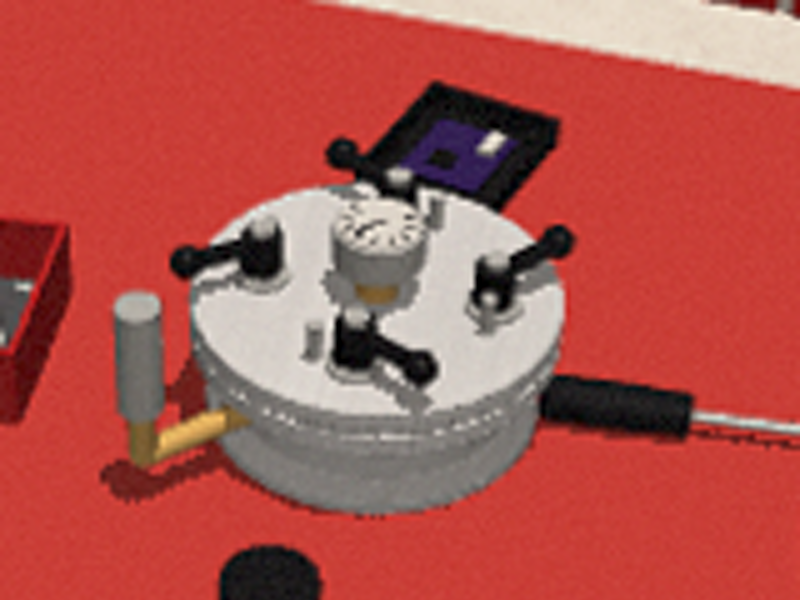

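```bash
python3 - <<'E'
from h import *
c=r.get_calibration("top")
f=lambda q,z:onplane(c,(325+q[0]/5-.4,140+q[1]/5-.4),z)[:2]
S=np.array([f(q,106) for q in [(406,226),(275,384),(441,520),(570,358)]])
B=np.array([f(q,97) for q in [(329,155),(228,476),(525,578),(612,272)]])
C=S.mean(0);print("studs",S.round(1),"C",C.round(1),np.linalg.norm(S-C,axis=1).round(1))
a=[np.degrees(np.arctan2(*(S[i]-C)[::-1]))-90*i for i in range(4)];a=(np.array(a)+180)%360-180;print("yaw",a)
yaw=a.mean();print(yaw)
for i in range(4):
    t=np.radians(yaw+90*i);H=C+60*np.array([np.cos(t),np.sin(t)])
    v=B[i]-H;e=np.arctan2(v[1],v[0])-t;e=(e+np.pi)%(2*np.pi)-np.pi
    print(i+1,"hub",H.round(1),"ball",B[i].round(1),np.linalg.norm(v).round(1),"theta",1.1-e)
print("gauge top",f((427,368),118),"valve",f((157,140),125))
# lid edge fit
p,_=r.snapshot("top");hsv=cv2.cvtColor(p,cv2.COLOR_BGR2HSV)
m=((hsv[...,1]<60)&(hsv[...,2]>150)).astype(np.uint8);m[:150]=0;m[270:]=0;m[:,:358]=0;m[:,460:]=0
k,l,st,ce=cv2.connectedComponentsWithStats(m);j=1+st[1:,4].argmax();cs,_=cv2.findContours((l==j).astype(np.uint8),0,2)
h=cv2.convexHull(max(cs,key=cv2.contourArea))[:,0]
W=np.array([onplane(c,q,75)[:2] for q in h]);A=np.c_[2*W,np.ones(len(W))];s=np.linalg.lstsq(A,(W**2).sum(1),rcond=None)[0]
print("lid",s[:2],np.sqrt(s[2]+s[0]**2+s[1]**2))
for n in ("parts_bin","jar","casing","screwdriver"):
    q=r.landmark_of(n,"top"); print(n,[ (round(x["conf"],2),onplane(c,x["pixel"],0)[:2].round(0)) for x in q[:2]])
E
```

```text
studs [[ 605.8 -119.6]
 [ 540.3  -66. ]
 [ 487.1 -131.8]
 [ 552.9 -185.1]] C [ 546.5 -125.6] [59.6 60.  59.7 59.8]
yaw [5.82493926 5.95338597 5.92781418 6.09596591]
5.950526333371592
1 hub [ 606.2 -119.4] ball [637.  -89.9] 42.6 theta 0.4408334429133265
2 hub [540.3 -65.9] ball [504.1 -48.1] 40.3 theta 0.0896582640195942
3 hub [ 486.9 -131.8] ball [ 465.2 -167.1] 41.3 theta 0.18422413737296894
4 hub [ 552.8 -185.3] ball [ 590.2 -205.9] 42.7 theta 0.1367880717005554
gauge top [ 546.02980566 -124.76448585] valve [634.88536238 -17.00175971]
lid [ 546.34672819 -125.01230856] 94.97740808867613
parts_bin [(0.78, array([768., -95.]))]
jar [(0.87, array([523.,  90.]))]
casing [(0.57, array([ 565., -354.]))]
screwdriver [(0.6, array([ 378., -157.])), (0.42, array([ 561., -357.]))]
```

```bash
cat > plan.py <<'E'
from h import *
from scipy.spatial.transform import Rotation as Ro
C=np.array([546.5,-125.4]);YAW=np.radians(5.95)
YO={1:180,2:0,3:0,4:180}
def pose(b,th,back,z,half=20):
    o=YAW+np.pi/2*(b-1);ph=o+1.1-th
    u=np.array([np.cos(ph),np.sin(ph)]);n=np.array([np.sin(ph),-np.cos(ph)])
    p=C+60*np.array([np.cos(o),np.sin(o)])+42*u-(half+back)*n
    y=np.degrees(np.arctan2(n[1],n[0]))+YO[b]
    return (*p,z,y)
def rel(P,s):
    R0=Ro.from_euler("xyz",s["tcp_rot"],degrees=True)
    R1=Ro.from_euler("xyz",[180,0,P[3]],degrees=True)
    d=R0.inv().apply(np.array(P[:3])-s["tool_pos"])/1000
    w=(R0.inv()*R1).as_rotvec()
    return "["+",".join("%.3f"%v for v in d)+","+",".join("%.2f"%v for v in w)+"]"
def show(*Ps):
    s=r.sense();print("t",s["time"],s["tool_pos"].round(1),s["tcp_rot"].round(1),"j6",s["joint_pos"][5].round(1),"F",s["ft_force"].round(1),"gap",s["finger_gap"])
    for P in Ps: print(np.round(P,1),rel(P,s))
E
python3 - <<'E'
from plan import *
show(pose(1,.44,14,150))
E
```

```text
t 1.55 [ 198.9 -566.1  231.3] [180.   -0.   19.4] j6 -4.9 F [-1.   0.3 -0. ] gap 85.0773799849645
[613.  -65.6 150.  133.8] [0.557,-0.335,0.081,0.00,-0.00,-2.00]
```

```bash
python3 -m crank '[[[0.557,-0.335,0,0,0,-2.0],[0.557,-0.335,0,0,0,-2.0],[0.557,-0.335,0,0,0,-2.0],[0.557,-0.335,0,0,0,-2.0],[0.557,-0.335,0,0,0,-2.0],[0.557,-0.335,0.04,0,0,-2.0],[0.557,-0.335,0.081,0,0,-2.0],[0.557,-0.335,0.081,0,0,-2.0],[0.557,-0.335,0.081,0,0,-2.0],[0.557,-0.335,0.081,0,0,-2.0]]]' 1 40
python3 - <<'E'
from plan import *
show(pose(1,.44,14,150),pose(1,.44,14,86))
E
```

```text
time: 2.8
tool_pos: [593.0, -89.8, 159.1]
tcp_rot: [180.0, 0.0, 127.1]
ft_force: [0.3, -0.3, 1.0]
finger_gap: -0.2
t 2.8 [593.  -89.8 159.1] [180.    0.  127.1] j6 -50.6 F [ 0.3 -0.3  1. ] gap -0.21895873858176274
[613.  -65.6 150.  133.8] [0.007,0.031,0.009,0.00,0.00,-0.12]
[613.  -65.6  86.  133.8] [0.007,0.031,0.073,0.00,0.00,-0.12]
```

```bash
python3 -m crank '[[[0.007,0.031,0.009,0,0,-0.12],[0.007,0.031,0.009,0,0,-0.12],[0.007,0.031,0.009,0,0,-0.12]]]'
python3 - <<'E'
from plan import *
for cam in ("wrist","side"):
    p,_=r.snapshot(cam);cv2.imwrite(f"pics/{cam}1.png",p)
show(pose(1,.44,14,86))
E
```

```text
time: 3.18
tool_pos: [613.2, -66.0, 150.2]
tcp_rot: [-180.0, 0.0, 133.9]
ft_force: [-0.0, 0.7, -0.2]
finger_gap: 0.3
t 3.275 [613.2 -66.7 150.7] [1.800e+02 1.000e-01 1.339e+02] j6 -54.8 F [-0.2 -0.1  0.4] gap 0.15232544731384415
[613.  -65.6  86.  133.8] [0.001,0.001,0.065,0.00,0.00,0.00]
```

View pics/wrist1.png

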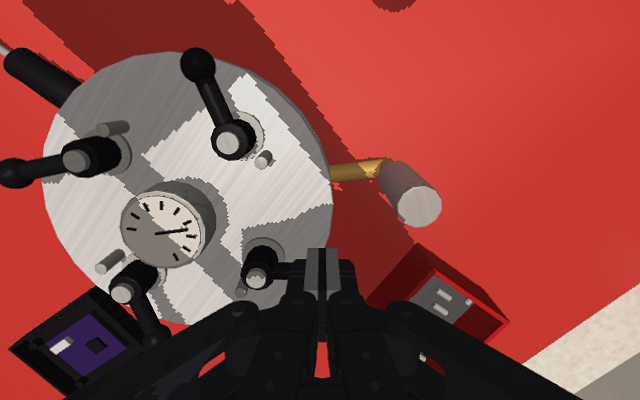

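View pics/side1.png

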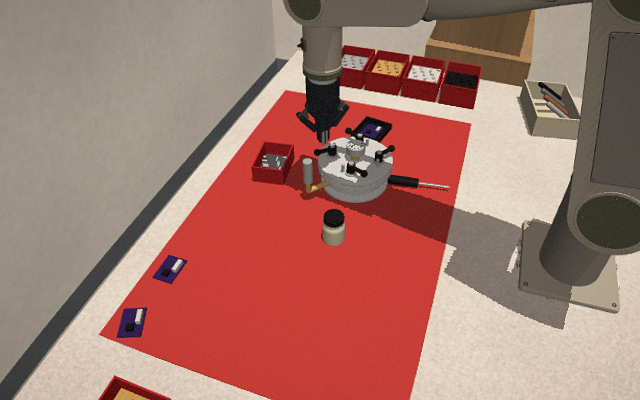

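```bash
cat >> plan.py <<'E'
def pose2(b,th,thn,back,z,half=20):
    a=np.array(pose(b,th,0,z,0));q=pose(b,thn,0,z,0)
    n=np.radians(q[3]-YO[b]);a[:2]-=(half+back)*np.array([np.cos(n),np.sin(n)]);a[3]=q[3];return tuple(a)
E
python3 - <<'E'
from plan import *
show(pose2(1,.44,.84,14,130),pose2(1,.44,.84,14,91),*[pose2(1,t,.84,0,91) for t in (.44,.6,.75,.9,1.0,1.08)])
E
```

```text
t 3.275 [613.2 -66.7 150.7] [1.800e+02 1.000e-01 1.339e+02] j6 -54.8 F [-0.2 -0.1  0.4] gap 0.15232544731384415
[624.4 -58.4 130.  110.8] [-0.002,0.014,0.021,0.00,0.00,0.40]
[624.4 -58.4  91.  110.8] [-0.002,0.014,0.060,0.00,0.00,0.40]
[629.4 -71.4  91.  110.8] [-0.015,0.008,0.060,0.00,0.00,0.40]
[633.6 -76.6  91.  110.8] [-0.021,0.008,0.060,0.00,0.00,0.40]
[636.8 -82.1  91.  110.8] [-0.027,0.006,0.060,0.00,0.00,0.40]
[639.1 -87.9  91.  110.8] [-0.033,0.004,0.060,0.00,0.00,0.40]
[640.2 -92.   91.  110.8] [-0.037,0.002,0.060,0.00,0.00,0.40]
[640.7 -95.3  91.  110.8] [-0.040,-0.000,0.060,0.00,0.00,0.40]
```

```bash
python3 -m crank '[[[-0.002,0.014,0.01,0,0,0.2],[-0.002,0.014,0.021,0,0,0.4],[-0.002,0.014,0.021,0,0,0.4],[-0.002,0.014,0.06,0,0,0.4],[-0.002,0.014,0.06,0,0,0.4]]]'
python3 - <<'E'
from plan import *
for cam in ("wrist","side"):
    p,_=r.snapshot(cam);cv2.imwrite(f"pics/{cam}2.png",p if cam=="wrist" else cv2.resize(p[80:240,220:440],None,fx=3,fy=3))
show(pose2(1,.44,.84,14,91),*[pose2(1,t,.84,0,91) for t in (.44,.6,.75,.9,1.0,1.08)])
E
```

```text
time: 3.9
tool_pos: [622.1, -58.8, 88.1]
tcp_rot: [-179.8, -0.1, 111.1]
ft_force: [-0.8, -0.0, -0.4]
finger_gap: -0.3
t 4.0 [624.7 -58.9  91.7] [1.799e+02 1.000e-01 1.110e+02] j6 -31.1 F [ 0.3  0.4 -0.5] gap 0.10423279254424847
[624.4 -58.4  91.  110.8] [0.001,-0.000,0.001,0.00,0.00,0.00]
[629.4 -71.4  91.  110.8] [-0.013,-0.000,0.001,0.00,0.00,0.00]
[633.6 -76.6  91.  110.8] [-0.020,0.002,0.001,0.00,0.00,0.00]
[636.8 -82.1  91.  110.8] [-0.026,0.003,0.001,0.00,0.00,0.00]
[639.1 -87.9  91.  110.8] [-0.032,0.003,0.001,0.00,0.00,0.00]
[640.2 -92.   91.  110.8] [-0.036,0.003,0.001,0.00,0.00,0.00]
[640.7 -95.3  91.  110.8] [-0.040,0.002,0.001,0.00,0.00,0.00]
```

View pics/wrist2.png

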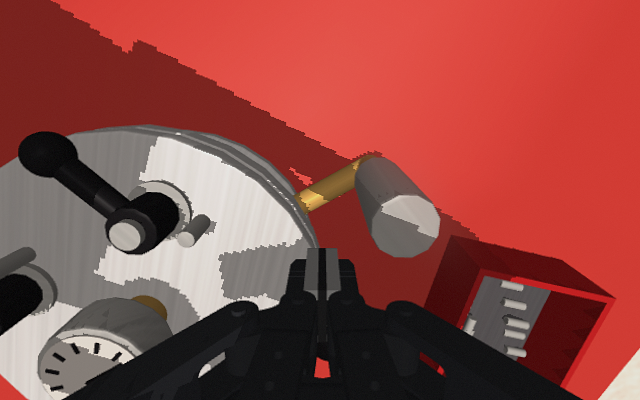

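View pics/side2.png

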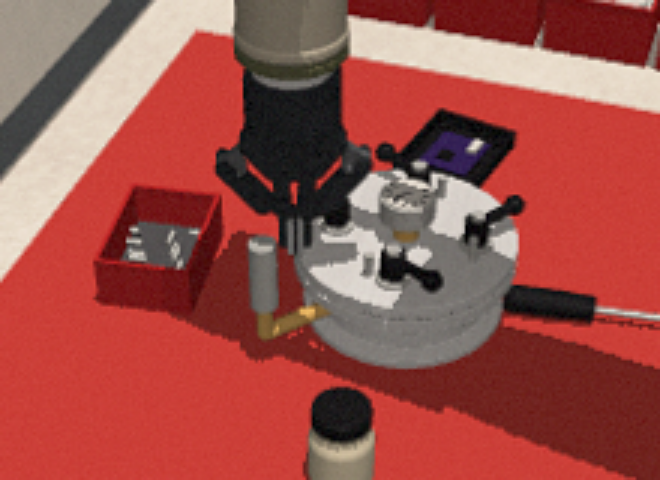

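```bash
python3 -m crank '[[[-0.013,0,0.001,0,0,0],[-0.020,0.002,0.001,0,0,0],[-0.026,0.003,0.001,0,0,0],[-0.032,0.003,0.001,0,0,0],[-0.036,0.003,0.001,0,0,0],[-0.039,0.003,0.001,0,0,0],[-0.039,0.003,0.001,0,0,0],[-0.030,0.003,0.001,0,0,0],[-0.030,0.003,-0.06,0,0,0],[-0.030,0.003,-0.06,0,0,0]]]'
python3 - <<'E'
from plan import *
for cam in ("wrist","side"):
    p,_=r.snapshot(cam);cv2.imwrite(f"pics/{cam}3.png",p if cam=="wrist" else cv2.resize(p[80:240,220:440],None,fx=3,fy=3))
show(pose(3,.18,10,150),pose(3,.18,10,90))
E
```

```text
time: 5.25
tool_pos: [642.1, -86.8, 159.3]
tcp_rot: [179.4, 0.4, 111.0]
ft_force: [0.0, -0.1, 0.9]
finger_gap: -0.1
t 5.35 [639.3 -86.3 153.9] [179.8   0.2 111. ] j6 -33.2 F [-0.7  0.1 -1.2] gap -0.023536250520441355
[ 490.6 -183.1  150.   148.7] [-0.037,-0.174,0.003,0.00,0.00,-0.66]
[ 490.6 -183.1   90.   148.7] [-0.037,-0.174,0.063,0.00,0.00,-0.66]
```

View pics/wrist3.png

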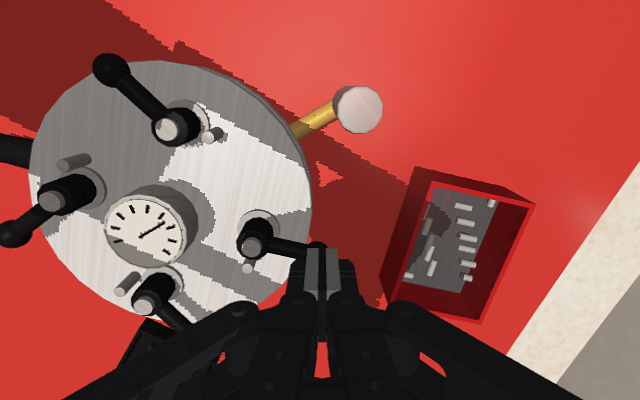

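View pics/side3.png

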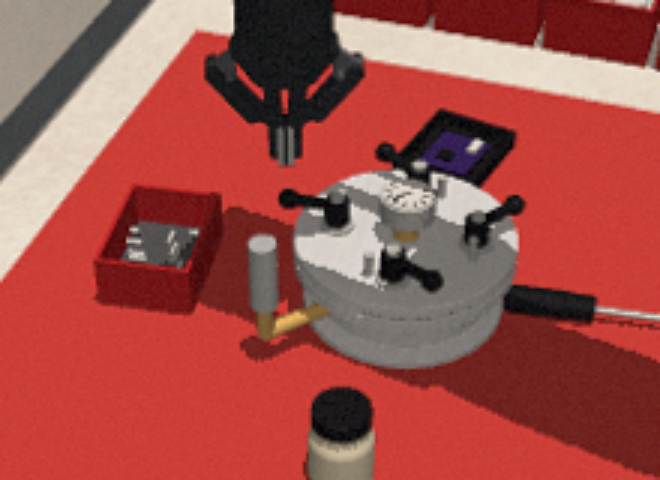

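```bash
cat >> plan.py <<'E'
def theta(b,px,cam):
    c=r.get_calibration(cam);B=onplane(c,px,97)[:2];o=YAW+np.pi/2*(b-1)
    v=B-C-60*np.array([np.cos(o),np.sin(o)]);e=np.arctan2(v[1],v[0])-o
    return round(1.1-((e+np.pi)%(2*np.pi)-np.pi),2),round(np.hypot(*v),1)
def look(tag):
    for cam in ("wrist","side"):
        p,_=r.snapshot(cam);cv2.imwrite(f"pics/{cam}{tag}.png",p if cam=="wrist" else cv2.resize(p[90:220,240:440],None,fx=4,fy=4,interpolation=cv2.INTER_CUBIC))
E
python3 - <<'E'
from plan import *
print(theta(1,(220+288/3,80+199/3),"side"),theta(1,(318,252),"wrist"))
for b,q in ((2,(431,280)),(3,(514,204)),(4,(387,152))): print(b,theta(b,(220+q[0]/3,80+q[1]/3),"side"))
E
```

```text
(np.float64(0.94), np.float64(39.8)) (np.float64(0.93), np.float64(41.0))
2 (np.float64(0.12), np.float64(44.6))
3 (np.float64(0.3), np.float64(41.1))
4 (np.float64(0.12), np.float64(36.5))
```

```bash
python3 -m crank '[[[-0.037,-0.174,0.0,0,0,-0.66],[-0.037,-0.174,0.0,0,0,-0.66],[-0.037,-0.174,0.0,0,0,-0.66],[-0.037,-0.174,0.0,0,0,-0.66],[-0.037,-0.174,0.0,0,0,-0.66],[-0.037,-0.174,0.063,0,0,-0.66],[-0.037,-0.174,0.063,0,0,-0.66],[-0.037,-0.174,0.063,0,0,-0.66]]]'
python3 - <<'E'
from plan import *
look(4)
show(*[pose(3,t,0,90) for t in (.2,.35,.5,.65,.8,.95,1.1,1.16)],pose(3,1.16,8,90))
E
```

```text
time: 6.35
tool_pos: [490.9, -183.1, 91.2]
tcp_rot: [180.0, 0.3, 148.8]
ft_force: [0.2, 0.4, -0.6]
finger_gap: -0.0
t 6.45 [ 492.1 -183.9   92.8] [179.9   0.5 148.8] j6 -84.9 F [ 0.1 -0.3  0.3] gap 0.15884175892280178
[ 481.1 -177.8   90.   147.5] [0.013,-0.000,0.003,0.00,0.01,0.02]
[ 474.3 -176.4   90.   138.9] [0.019,-0.003,0.003,0.00,0.01,0.17]
[ 467.7 -174.    90.   130.3] [0.026,-0.004,0.003,0.00,0.01,0.32]
[ 461.6 -170.7   90.   121.7] [0.033,-0.005,0.003,0.00,0.01,0.47]
[ 456.1 -166.5   90.   113.1] [0.040,-0.004,0.002,0.00,0.01,0.62]
[ 451.2 -161.5   90.   104.5] [0.047,-0.002,0.002,0.00,0.01,0.77]
[ 447.1 -155.9   90.    96. ] [0.053,0.001,0.002,0.00,0.01,0.92]
[ 445.7 -153.4   90.    92.5] [0.055,0.002,0.002,0.01,0.01,0.98]
[ 446.1 -161.4   90.    92.5] [0.051,-0.005,0.002,0.01,0.01,0.98]
```

View pics/wrist4.png

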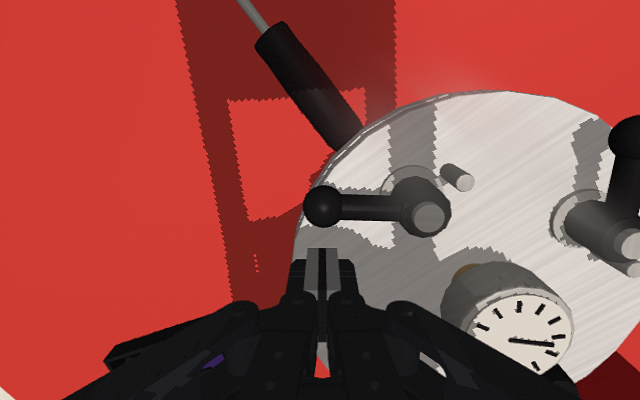

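```bash
python3 -m crank '[[[0.013,0,0.002,0,0,0.02],[0.019,-0.003,0.002,0,0,0.17],[0.026,-0.004,0.002,0,0,0.32],[0.033,-0.005,0.002,0,0,0.47],[0.040,-0.004,0.002,0,0,0.62],[0.047,-0.002,0.002,0,0,0.77],[0.053,0.001,0.002,0,0,0.92],[0.055,0.002,0.002,0,0,0.98],[0.055,0.002,0.002,0,0,0.98],[0.055,0.002,0.002,0,0,0.98]]]'
python3 - <<'E'
from plan import *
look(5)
show(pose(3,1.16,8,90),pose(3,1.16,8,150))
E
```

```text
time: 7.7
tool_pos: [446.9, -154.4, 91.6]
tcp_rot: [179.4, 0.3, 92.7]
ft_force: [0.2, -5.6, 3.2]
finger_gap: -0.2
t 7.8 [ 446.7 -154.2   91.1] [179.5   0.3  92.7] j6 -28.0 F [ 0.8 -4.9  3.4] gap 0.0032097697029411995
[ 446.1 -161.4   90.    92.5] [-0.007,-0.001,0.001,0.01,0.00,0.00]
[ 446.1 -161.4  150.    92.5] [-0.007,-0.000,-0.059,0.01,0.00,0.00]
```

View pics/wrist5.png

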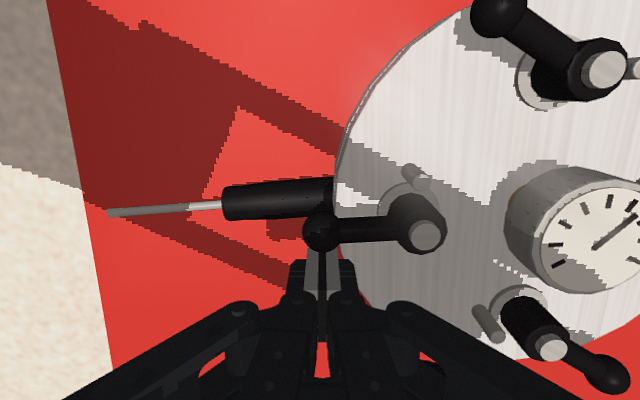

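View pics/side5.png

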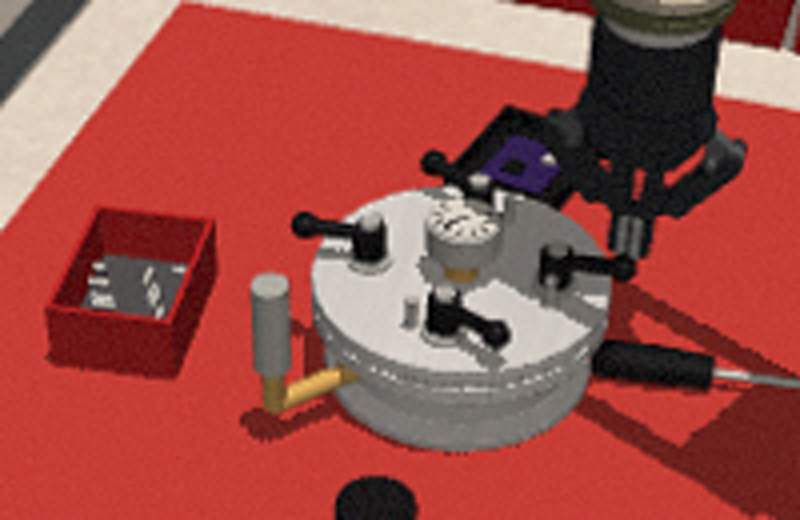

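```bash
python3 -m crank '[[[-0.007,0,0.001,0,0,0],[-0.007,0,-0.06,0,0,0],[-0.007,0,-0.06,0,0,0],[-0.007,0,-0.06,0,0,0]]]'
python3 - <<'E'
from plan import *
print(theta(3,(240+622/4,90+266/4),"side"))
show(pose(2,.1,10,150),pose(2,.1,10,90))
E
```

```text
time: 8.3
tool_pos: [446.2, -160.6, 150.6]
tcp_rot: [179.5, 0.2, 92.7]
ft_force: [-0.4, -0.2, -0.3]
finger_gap: -0.4
(np.float64(1.17), np.float64(43.4))
t 8.3 [ 446.2 -160.6  150.6] [179.5   0.2  92.7] j6 -28.8 F [-0.4 -0.2 -0.3] gap -0.40671289978052316
[489.3 -73.6 150.   63.2] [0.085,0.047,0.001,0.01,0.00,0.51]
[489.3 -73.6  90.   63.2] [0.085,0.047,0.061,0.01,0.00,0.51]
```

```bash
python3 -m crank '[[[0.085,0.047,0.0,0,0,0.51],[0.085,0.047,0.0,0,0,0.51],[0.085,0.047,0.0,0,0,0.51],[0.085,0.047,0.0,0,0,0.51],[0.085,0.047,0.061,0,0,0.51],[0.085,0.047,0.061,0,0,0.51],[0.085,0.047,0.061,0,0,0.51]]]'
python3 - <<'E'
from plan import *
look(6)
show(*[pose(2,t,0,90) for t in (.1,.25,.4,.55,.7,.85,1.0,1.14)],pose(2,1.16,8,90))
E
```

```text
time: 9.18
tool_pos: [489.4, -74.0, 90.3]
tcp_rot: [179.5, -0.0, 63.6]
ft_force: [0.1, 0.3, 0.5]
finger_gap: 0.1
t 9.275 [490.9 -74.3  91.9] [ 1.793e+02 -1.000e-01  6.350e+01] j6 12.0 F [ 0.3 -0.6 -0.3] gap -0.3058086556278221
[493.8 -64.7  90.   63.2] [0.010,-0.002,0.002,0.01,-0.00,0.01]
[494.5 -57.7  90.   54.7] [0.016,-0.004,0.002,0.01,-0.00,0.16]
[496.2 -51.   90.   46.1] [0.023,-0.006,0.002,0.01,-0.00,0.31]
[498.9 -44.6  90.   37.5] [0.030,-0.006,0.002,0.01,-0.00,0.46]
[502.5 -38.6  90.   28.9] [0.037,-0.006,0.002,0.01,-0.01,0.61]
[507.  -33.3  90.   20.3] [0.044,-0.004,0.002,0.01,-0.01,0.76]
[512.2 -28.6  90.   11.7] [0.050,-0.001,0.002,0.01,-0.01,0.91]
[517.6 -25.1  90.    3.7] [0.056,0.002,0.002,0.01,-0.01,1.05]
[510.5 -25.   90.    2.5] [0.053,-0.005,0.002,0.01,-0.01,1.07]
```

View pics/wrist6.png

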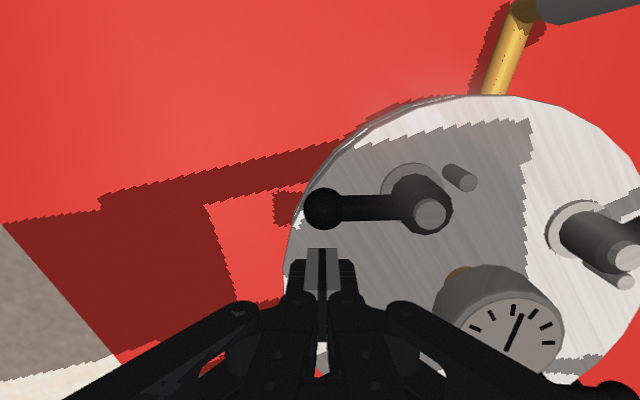

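```bash
python3 -m crank '[[[0.010,-0.002,0.002,0,0,0.01],[0.016,-0.004,0.002,0,0,0.16],[0.023,-0.006,0.002,0,0,0.31],[0.030,-0.006,0.002,0,0,0.46],[0.037,-0.006,0.002,0,0,0.61],[0.044,-0.004,0.002,0,0,0.76],[0.050,-0.001,0.002,0,0,0.91],[0.056,0.002,0.002,0,0,1.05],[0.056,0.002,0.002,0,0,1.05],[0.056,0.002,0.002,0,0,1.05]]]'
python3 - <<'E'
from plan import *
look(7)
show(pose(2,1.14,8,90),pose(2,1.14,8,150))
E
```

```text
time: 10.52
tool_pos: [518.2, -24.7, 90.6]
tcp_rot: [179.7, -0.7, 3.6]
ft_force: [-0.0, 0.3, -1.3]
finger_gap: 0.0
t 10.625 [518.1 -24.9  90.4] [179.7  -0.7   3.5] j6 78.2 F [-0.   0.1  0.5] gap 0.22344741283700023
[509.7 -25.6  90.    3.7] [-0.008,0.000,0.000,0.00,-0.01,-0.00]
[509.7 -25.6 150.    3.7] [-0.008,0.000,-0.060,0.00,-0.01,-0.00]
```

View pics/wrist7.png

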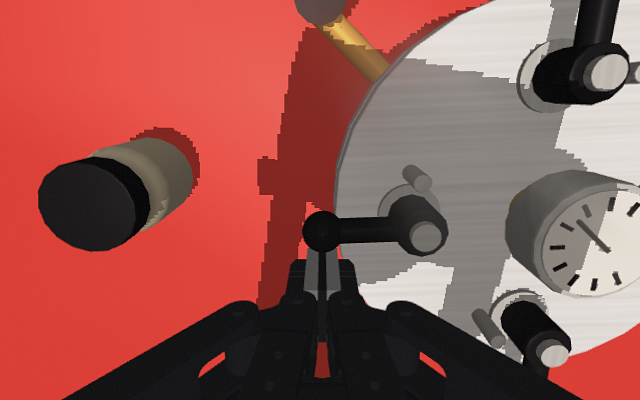

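View pics/side7.png

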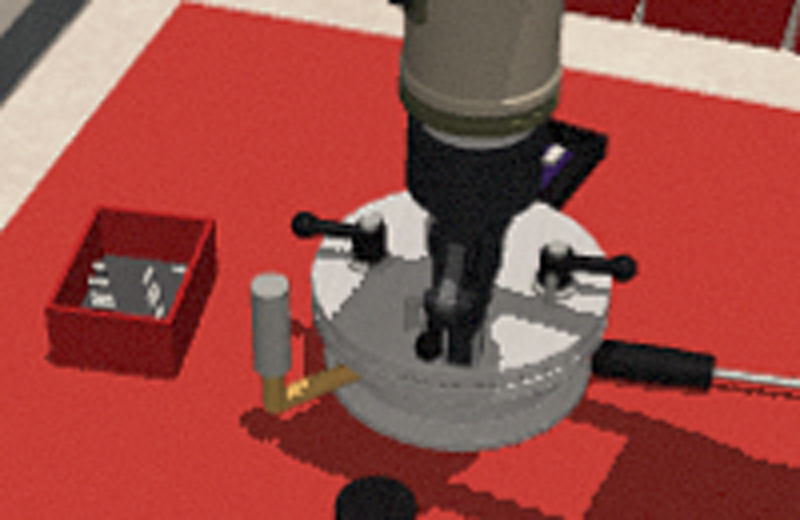

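```bash
python3 -m crank '[[[-0.008,0,0,0,0,0],[-0.008,0,-0.06,0,0,0],[-0.008,0,-0.065,0,0,0],[-0.008,0,-0.065,0,0,0]]]'
python3 - <<'E'
from plan import *
print(theta(2,(240+428/4,90+348/4),"side"))
show(pose(4,.12,10,150),pose(4,.12,10,90))
E
```

```text
time: 11.12
tool_pos: [509.5, -25.3, 155.9]
tcp_rot: [179.7, -0.8, 3.5]
ft_force: [-0.2, 0.4, -0.3]
finger_gap: -0.2
(np.float64(1.08), np.float64(46.9))
t 11.125 [509.5 -25.3 155.9] [179.7  -0.8   3.5] j6 78.0 F [-0.2  0.4 -0.3] gap -0.15371820012912676
[ 603.9 -178.2  150.    62.1] [0.085,0.158,0.008,0.01,-0.01,-1.02]
[ 603.9 -178.2   90.    62.1] [0.084,0.158,0.068,0.01,-0.01,-1.02]
```

```bash
python3 -m crank '[[[0.085,0.158,0,0.01,-0.01,-1.02],[0.085,0.158,0,0.01,-0.01,-1.02],[0.085,0.158,0,0.01,-0.01,-1.02],[0.085,0.158,0,0.01,-0.01,-1.02],[0.085,0.158,0,0.01,-0.01,-1.02],[0.085,0.158,0,0.01,-0.01,-1.02],[0.085,0.158,0,0.01,-0.01,-1.02],[0.085,0.158,0.068,0.01,-0.01,-1.02],[0.085,0.158,0.068,0.01,-0.01,-1.02],[0.085,0.158,0.068,0.01,-0.01,-1.02]]]'
python3 - <<'E'
from plan import *
look(8)
show(*[pose(4,t,0,90) for t in (.1,.25,.4,.55,.7,.85,1.0,1.14)],pose(4,1.16,8,90))
E
```

```text
time: 12.38
tool_pos: [604.4, -177.8, 89.7]
tcp_rot: [-180.0, 0.0, 61.9]
ft_force: [1.1, 0.2, 1.2]
finger_gap: -0.0
t 12.475 [ 606.3 -178.5   92.3] [179.7   0.   61.9] j6 7.1 F [0.6 0.9 0.2] gap -0.10203290830614921
[ 599.2 -186.1   90.    63.2] [-0.010,-0.003,0.002,0.00,0.00,-0.02]
[ 598.5 -193.1   90.    54.7] [-0.016,-0.000,0.002,0.00,-0.00,0.13]
[ 596.8 -199.8   90.    46.1] [-0.023,0.002,0.002,0.00,-0.00,0.28]
[ 594.1 -206.2   90.    37.5] [-0.030,0.002,0.002,0.00,-0.00,0.43]
[ 590.5 -212.2   90.    28.9] [-0.037,0.002,0.002,0.00,-0.00,0.58]
[ 586.  -217.5   90.    20.3] [-0.044,0.000,0.002,0.00,-0.00,0.73]
[ 580.8 -222.2   90.    11.7] [-0.051,-0.002,0.002,0.00,-0.00,0.88]
[ 575.4 -225.7   90.     3.7] [-0.056,-0.005,0.002,0.00,-0.00,1.02]
[ 582.5 -225.8   90.     2.5] [-0.053,0.001,0.002,0.00,-0.00,1.04]
```

View pics/wrist8.png

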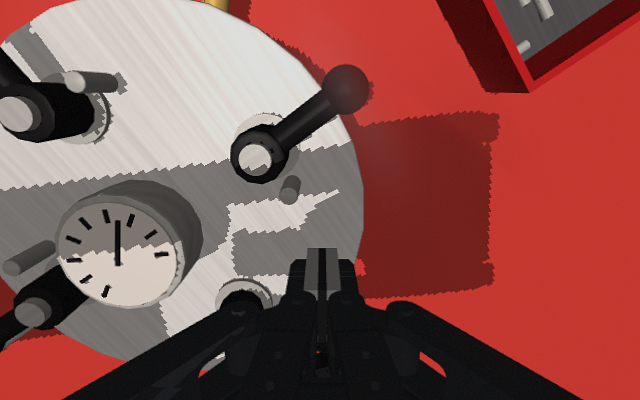

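View pics/side8.png

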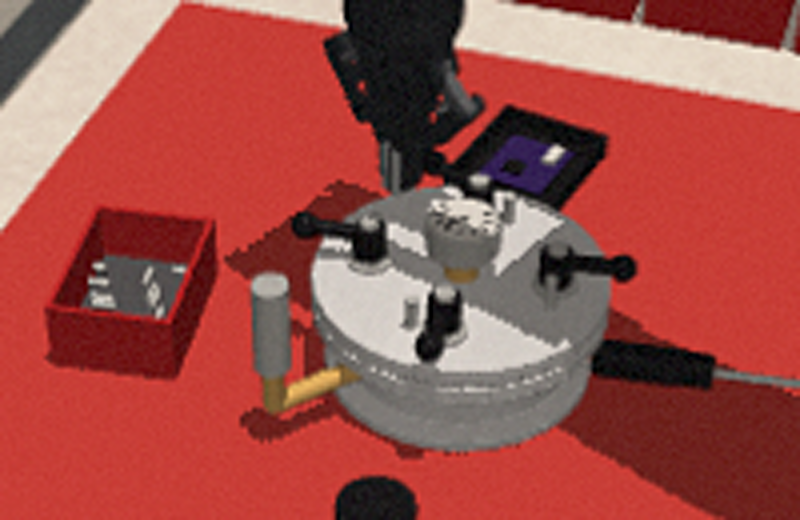

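```bash
python3 -m crank '[[[-0.010,-0.002,0.002,0,0,-0.02],[-0.016,0,0.002,0,0,0.13],[-0.023,0.002,0.002,0,0,0.28],[-0.030,0.002,0.002,0,0,0.43],[-0.037,0.002,0.002,0,0,0.58],[-0.044,0,0.002,0,0,0.73],[-0.051,-0.002,0.002,0,0,0.88],[-0.056,-0.005,0.002,0,0,1.02],[-0.056,-0.005,0.002,0,0,1.02],[-0.056,-0.005,0.002,0,0,1.02]]]'
python3 - <<'E'
from plan import *
look(9)
show(pose(4,1.14,8,90),pose(4,1.14,8,150))
E
```

```text
time: 13.72
tool_pos: [576.8, -226.4, 92.0]
tcp_rot: [179.7, -0.4, 3.7]
ft_force: [4.1, -0.2, 3.4]
finger_gap: -0.2
t 13.825 [ 576.7 -226.2   91.6] [179.8  -0.4   3.6] j6 60.3 F [ 4.4 -0.7  2.7] gap 0.060566918023140216
[ 583.3 -225.2   90.     3.7] [0.007,-0.001,0.002,0.00,-0.01,-0.00]
[ 583.3 -225.2  150.     3.7] [0.007,-0.000,-0.058,0.00,-0.01,-0.00]
```

View pics/side9.png

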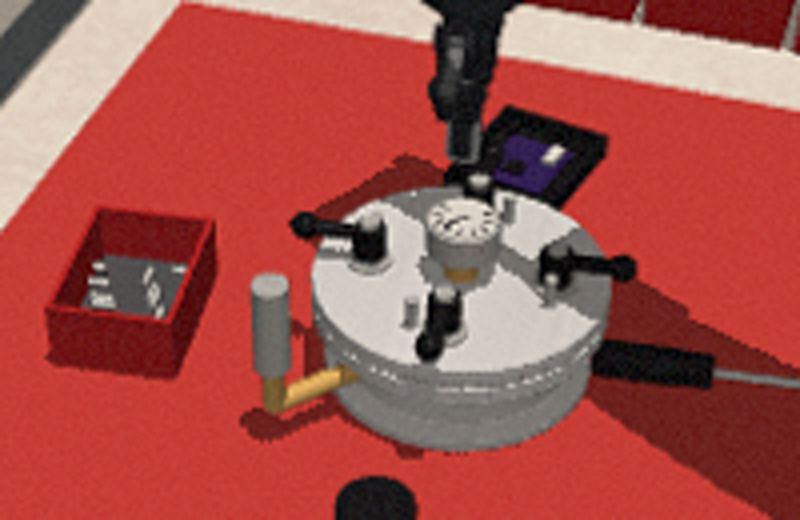

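```bash
python3 - <<'E'
from plan import *
p,_=r.snapshot("top")
cv2.imwrite("pics/top9.png",cv2.resize(p[150:270,340:480],None,fx=5,fy=5,interpolation=cv2.INTER_CUBIC))
E
```

```text
(no output)
```

View pics/top9.png

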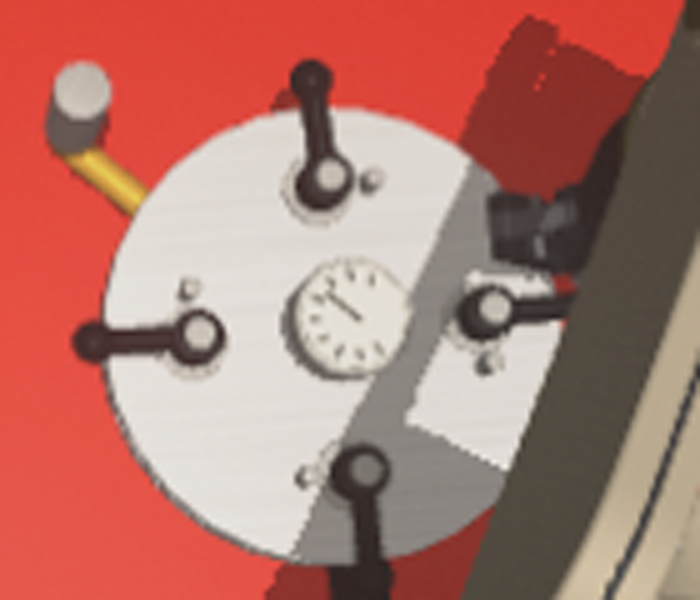

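View pics/wrist9.png

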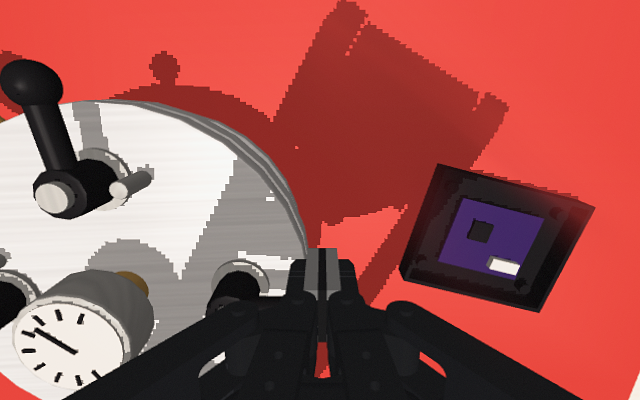

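```bash
python3 - <<'E'
from plan import *
for b,q in ((1,(312,78)),(2,(93,341))): print(b,theta(b,(340+q[0]/5-.4,150+q[1]/5-.4),"top"))
show(*[pose(4,t,0,90) for t in (1.25,1.4,1.55,1.7,1.85,2.0,2.1,2.18)])
E
```

```text
1 (np.float64(1.09), np.float64(43.1))
2 (np.float64(1.15), np.float64(41.8))
t 13.875 [ 576.6 -226.1   91.4] [179.8  -0.4   3.6] j6 60.3 F [ 5.2 -0.2  4.2] gap -0.2985814862999237
[ 570.8 -228.    90.   357.4] [-0.006,0.001,0.001,0.00,-0.01,0.11]
[ 564.2 -230.2   90.   348.8] [-0.013,0.003,0.001,0.00,-0.01,0.26]
[ 557.3 -231.4   90.   340.2] [-0.020,0.004,0.001,0.00,-0.01,0.41]
[ 550.3 -231.5   90.   331.6] [-0.027,0.004,0.001,0.00,-0.01,0.56]
[ 543.4 -230.7   90.   323. ] [-0.033,0.002,0.001,0.00,-0.01,0.71]
[ 536.7 -228.7   90.   314.4] [-0.040,0.000,0.001,0.00,-0.01,0.86]
[ 532.4 -226.9   90.   308.7] [-0.044,-0.002,0.001,0.00,-0.01,0.96]
[ 529.1 -225.2   90.   304.1] [-0.047,-0.004,0.001,0.00,-0.01,1.04]
```

```bash
python3 -m crank '[[[-0.006,0.001,0.001,0,0,0.11],[-0.013,0.003,0.001,0,0,0.26],[-0.020,0.004,0.001,0,0,0.41],[-0.027,0.004,0.001,0,0,0.56],[-0.033,0.002,0.001,0,0,0.71],[-0.040,0,0.001,0,0,0.86],[-0.044,-0.002,0.001,0,0,0.96],[-0.047,-0.004,0.001,0,0,1.04],[-0.047,-0.004,0.001,0,0,1.04],[-0.047,-0.004,0.001,0,0,1.04]]]'
python3 - <<'E'
from plan import *
look(10)
show(pose(4,2.18,0,90),pose(4,2.25,0,90),pose(4,2.18,8,90),pose(4,2.18,8,150))
E
```

```text
time: 15.12
tool_pos: [529.6, -225.7, 90.4]
tcp_rot: [-179.8, -0.4, -55.9]
ft_force: [3.1, -4.4, 3.7]
finger_gap: 0.2
t 15.225 [ 529.6 -225.6   90.3] [-179.8   -0.4  -55.9] j6 117.8 F [ 2.1 -4.4  3.6] gap 0.2559939092754153
[ 529.1 -225.2   90.   304.1] [-0.001,0.000,0.000,-0.00,-0.01,0.00]
[ 526.4 -223.4   90.   300.1] [-0.004,0.001,0.000,-0.00,-0.01,0.07]
[ 533.6 -231.8   90.   304.1] [0.007,0.000,0.000,-0.00,-0.01,0.00]
[ 533.6 -231.8  150.   304.1] [0.008,0.000,-0.060,-0.00,-0.01,0.00]
```

View pics/side10.png

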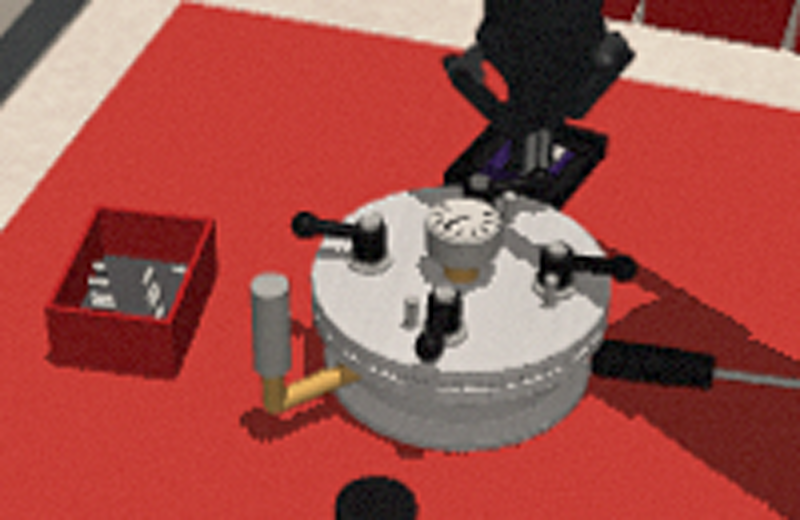

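```bash
python3 -m crank '[[[-0.002,0.0,0,0,0,0.03],[-0.004,0.001,0,0,0,0.07],[-0.004,0.001,0,0,0,0.07],[-0.004,0.001,0,0,0,0.07]]]'

```

```text
time: 15.72
tool_pos: [527.7, -224.6, 90.7]
tcp_rot: [-179.7, -0.6, -59.9]
ft_force: [9.1, -11.0, -1.0]
finger_gap: -0.2
```

```bash
python3 -m crank '[[[0.010,0,0,0,0,0],[0.010,0,0,0,0,0],[0.010,0,-0.065,0,0,0],[0.010,0,-0.065,0,0,0],[0.010,0,-0.065,0,0,0]]]'
python3 - <<'E'
from plan import *
look(11)
show(pose(2,1.12,10,155),pose(2,1.12,10,90))
E
```

```text
time: 16.35
tool_pos: [532.0, -232.4, 155.7]
tcp_rot: [-179.7, -0.6, -59.9]
ft_force: [0.5, 0.8, -0.5]
finger_gap: 0.4
t 16.45 [ 531.1 -232.   153.9] [-179.8   -0.5  -59.9] j6 121.3 F [-0.   0.1 -0.5] gap 0.004169463190719368
[506.9 -26.4 155.    4.8] [-0.190,-0.082,-0.002,0.00,-0.01,-1.13]
[506.9 -26.4  90.    4.8] [-0.191,-0.082,0.063,0.00,-0.01,-1.13]
```

View pics/wrist11.png

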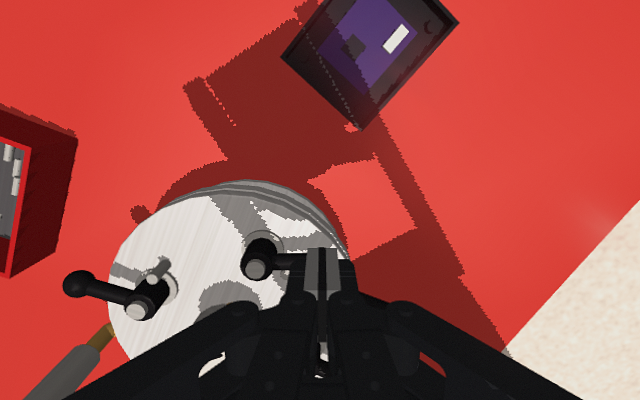

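View pics/side11.png

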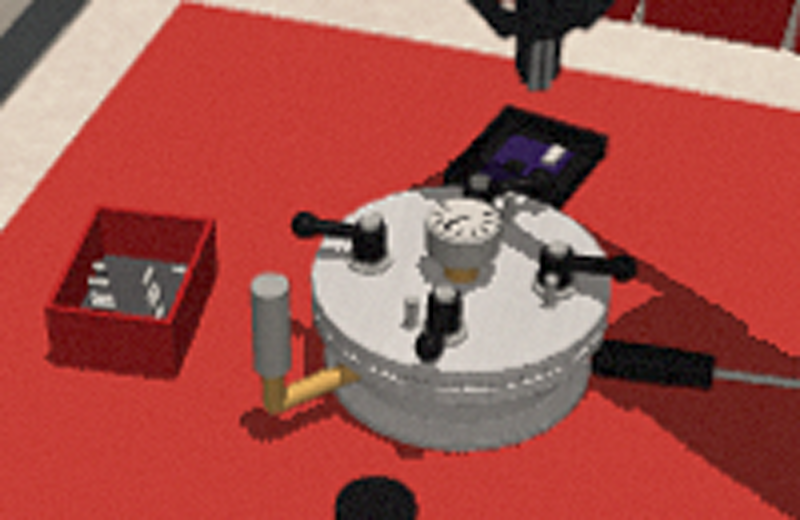

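```bash
python3 -m crank '[[[-0.19,-0.082,0,0,0,-1.13],[-0.19,-0.082,0,0,0,-1.13],[-0.19,-0.082,0,0,0,-1.13],[-0.19,-0.082,0,0,0,-1.13],[-0.19,-0.082,0,0,0,-1.13],[-0.19,-0.082,0,0,0,-1.13],[-0.19,-0.082,0,0,0,-1.13],[-0.19,-0.082,0.063,0,0,-1.13],[-0.19,-0.082,0.063,0,0,-1.13],[-0.19,-0.082,0.063,0,0,-1.13]]]'
python3 - <<'E'
from plan import *
look(12)
print(theta(4,(240+541/4,90+189/4),"side"))
show(*[pose(2,t,0,90) for t in (1.12,1.25,1.4,1.55,1.7,1.85,2.0,2.1,2.18,2.25)])
E
```

```text
time: 17.7
tool_pos: [507.1, -26.9, 90.3]
tcp_rot: [179.6, -0.3, 4.7]
ft_force: [0.9, -0.3, 0.6]
finger_gap: 0.1
(np.float64(2.52), np.float64(42.4))
t 17.8 [508.7 -27.2  91.9] [179.6  -0.5   4.8] j6 76.7 F [0.9 0.9 0.7] gap 0.010735015267064982
[516.8 -25.5  90.    4.8] [0.008,-0.001,0.002,0.01,-0.01,-0.00]
[522.2 -22.8  90.   -2.6] [0.014,-0.003,0.002,0.01,-0.01,0.13]
[528.8 -20.6  90.  -11.2] [0.021,-0.005,0.002,0.01,-0.01,0.28]
[535.7 -19.4  90.  -19.8] [0.028,-0.005,0.002,0.01,-0.01,0.43]
[542.7 -19.3  90.  -28.4] [0.035,-0.005,0.002,0.00,-0.01,0.58]
[549.6 -20.1  90.  -37. ] [0.041,-0.004,0.002,0.00,-0.01,0.73]
[556.3 -22.1  90.  -45.6] [0.048,-0.001,0.002,0.00,-0.01,0.88]
[560.6 -23.9  90.  -51.3] [0.052,0.001,0.002,0.00,-0.01,0.98]
[563.9 -25.6  90.  -55.9] [0.055,0.003,0.002,0.00,-0.01,1.06]
[566.6 -27.4  90.  -59.9] [0.058,0.005,0.002,0.00,-0.01,1.13]
```

View pics/wrist12.png

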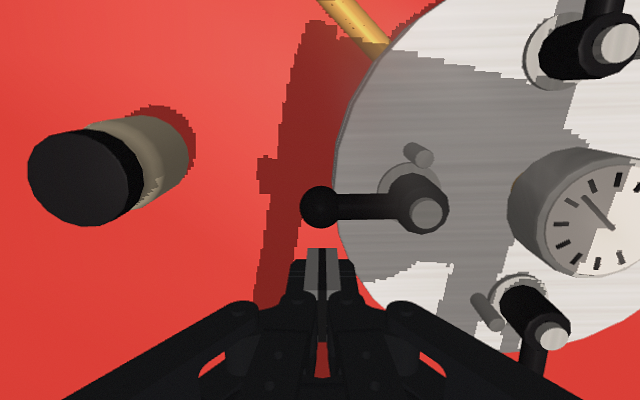

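```bash
python3 -m crank '[[[0.014,-0.003,0.002,0,0,0.13],[0.021,-0.005,0.002,0,0,0.28],[0.028,-0.005,0.002,0,0,0.43],[0.035,-0.005,0.002,0,0,0.58],[0.041,-0.004,0.002,0,0,0.73],[0.048,-0.001,0.002,0,0,0.88],[0.052,0.001,0.002,0,0,0.98],[0.055,0.003,0.002,0,0,1.06],[0.058,0.005,0.002,0,0,1.13],[0.058,0.005,0.002,0,0,1.13]]]'
python3 - <<'E'
from plan import *
look(13)
show(pose(2,2.25,0,90))
E
```

```text
time: 19.05
tool_pos: [566.5, -26.3, 91.9]
tcp_rot: [-179.7, -0.5, -60.1]
ft_force: [-6.2, 4.5, 1.8]
finger_gap: 0.0
t 19.15 [566.5 -26.3  92. ] [-179.7   -0.5  -60. ] j6 142.4 F [-6.   5.8  1.2] gap -0.13505656131210106
[566.6 -27.4  90.  -59.9] [0.001,0.000,0.002,-0.01,-0.01,-0.00]
```

View pics/wrist13.png

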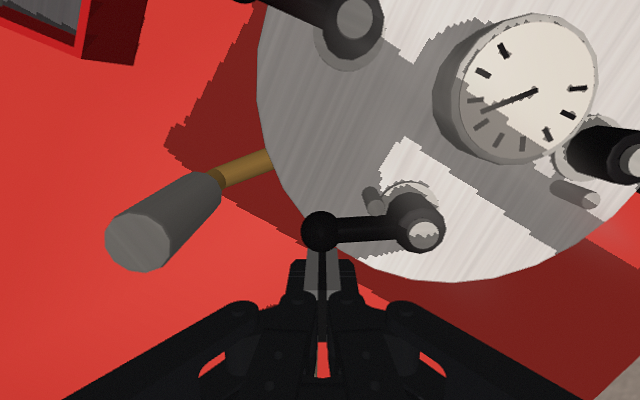

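```bash
python3 -m crank '[[[0.003,0.0,0,0,0,0],[0.004,0.000,0,0,0,0],[0.004,0,0,0,0,0]]]'

```

```text
time: 19.52
tool_pos: [566.6, -26.7, 92.2]
tcp_rot: [-179.8, -0.1, -60.0]
ft_force: [-9.5, 12.9, -0.4]
finger_gap: -0.2
```

```bash
python3 -m crank '[[[-0.010,0,0,0,0,0],[-0.010,0,0,0,0,0],[-0.010,0,-0.065,0,0,0],[-0.010,0,-0.065,0,0,0],[-0.010,0,-0.065,0,0,0]]]'
python3 - <<'E'
from plan import *
show(pose(1,1.0,12,155))
E
```

```text
time: 20.15
tool_pos: [562.5, -18.5, 158.8]
tcp_rot: [-179.6, -0.3, -60.0]
ft_force: [0.6, -0.7, -0.3]
finger_gap: 0.3
t 20.15 [562.5 -18.5 158.8] [-179.6   -0.3  -60. ] j6 142.9 F [ 0.6 -0.7 -0.3] gap 0.3467974086449349
[640.8 -79.3 155.  101.7] [0.092,-0.037,0.005,0.00,-0.01,-2.82]
```

```bash
python3 -m crank '[[[0.04,-0.015,0,0,0,-0.18],[0.092,-0.037,0,0,0,-0.36],[0.092,-0.037,0,0,0,-0.54],[0.092,-0.037,0,0,0,-0.72],[0.092,-0.037,0,0,0,-0.9],[0.092,-0.037,0,0,0,-1.08],[0.092,-0.037,0,0,0,-1.26],[0.092,-0.037,0,0,0,-1.44],[0.092,-0.037,0,0,0,-1.62],[0.092,-0.037,0,0,0,-1.8]]]'
python3 - <<'E'
from plan import *
show(pose(1,1.0,12,155))
E
```

```text
time: 21.4
tool_pos: [639.6, -79.8, 157.6]
tcp_rot: [179.8, -0.2, 43.4]
ft_force: [0.0, -0.1, 0.3]
finger_gap: 0.3
t 21.4 [639.6 -79.8 157.6] [179.8  -0.2  43.4] j6 34.9 F [ 0.  -0.1  0.3] gap 0.2734526387952736
[640.8 -79.3 155.  101.7] [0.001,0.000,0.003,0.01,-0.00,-1.02]
```

```bash
python3 -m crank '[[[0,0,0,0,0,-0.18],[0,0,0,0,0,-0.36],[0,0,0,0,0,-0.54],[0,0,0,0,0,-0.72],[0,0,0,0,0,-0.9],[0,0,0,0,0,-1.02],[0,0,0,0,0,-1.02]]]'
python3 - <<'E'
from plan import *
look(14)
show(pose(1,1.0,12,155),pose(1,1.0,12,90))
E
```

```text
time: 22.28
tool_pos: [638.9, -79.9, 156.0]
tcp_rot: [179.8, 0.0, 101.8]
ft_force: [0.3, -0.0, -0.3]
finger_gap: 0.4
t 22.375 [639.1 -79.9 156.6] [1.798e+02 1.000e-01 1.017e+02] j6 -23.4 F [-0.4  1.   0.1] gap 0.1533595142968684
[640.8 -79.3 155.  101.7] [0.000,0.002,0.002,0.00,0.00,0.00]
[640.8 -79.3  90.  101.7] [0.000,0.002,0.067,0.00,0.00,0.00]
```

View pics/wrist14.png

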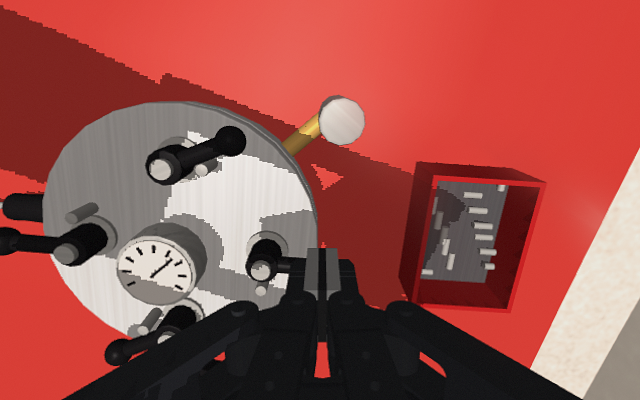

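View pics/side14.png

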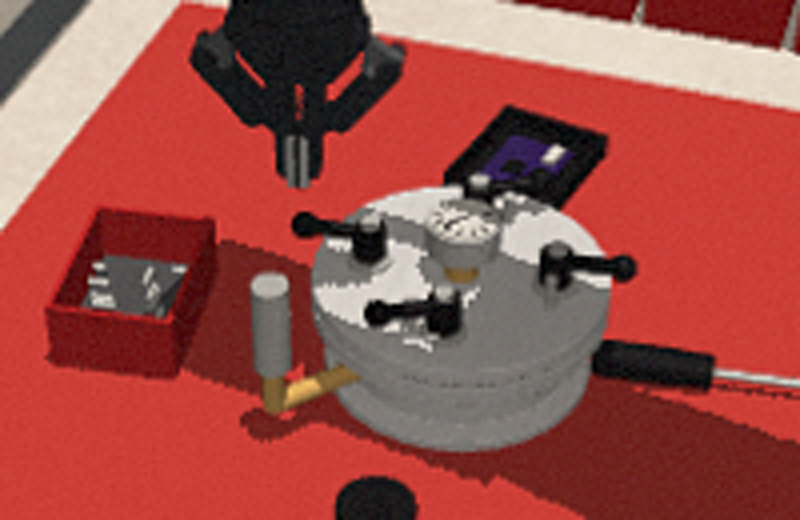

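```bash
python3 -m crank '[[[0,0.001,0.03,0,0,0],[0,0.001,0.067,0,0,0],[0,0.001,0.067,0,0,0],[0,0.001,0.067,0,0,0]]]'
python3 - <<'E'
from plan import *
print(theta(1,(240+303/4,90+225/4),"side"),theta(2,(240+378/4,90+313/4),"side"),theta(2,(230,141),"wrist"))
show(*[pose(1,t,0,90) for t in (1.0,1.12,1.25,1.4,1.55,1.7,1.85,2.0,2.1,2.18,2.25)])
E
```

```text
time: 22.88
tool_pos: [640.9, -79.9, 90.8]
tcp_rot: [179.7, 0.1, 101.6]
ft_force: [0.4, -0.9, 0.4]
finger_gap: -0.1
(np.float64(0.95), np.float64(40.4)) (np.float64(2.11), np.float64(41.0)) (np.float64(2.18), np.float64(64.7))
t 22.875 [640.9 -79.9  90.8] [1.797e+02 1.000e-01 1.016e+02] j6 -23.3 F [ 0.4 -0.9  0.4] gap -0.06859714494574952
[643.3 -91.1  90.  101.7] [-0.011,0.000,0.001,0.00,0.00,-0.00]
[646.4 -95.7  90.   94.8] [-0.017,0.002,0.001,0.00,0.00,0.12]
[ 649.1 -101.1   90.    87.4] [-0.022,0.004,0.001,0.00,0.00,0.25]
[ 651.3 -107.7   90.    78.8] [-0.029,0.005,0.001,0.00,0.00,0.40]
[ 652.5 -114.6   90.    70.2] [-0.036,0.004,0.001,0.00,0.00,0.55]
[ 652.6 -121.6   90.    61.6] [-0.043,0.003,0.001,0.00,-0.00,0.70]
[ 651.8 -128.5   90.    53. ] [-0.050,0.001,0.001,0.00,-0.00,0.85]
[ 649.8 -135.2   90.    44.4] [-0.056,-0.002,0.001,0.00,-0.00,1.00]
[ 648.  -139.5   90.    38.7] [-0.060,-0.005,0.001,0.00,-0.00,1.10]
[ 646.3 -142.8   90.    34.1] [-0.063,-0.007,0.001,0.00,-0.00,1.18]
[ 644.5 -145.5   90.    30.1] [-0.065,-0.010,0.001,0.00,-0.00,1.25]
```

```bash
python3 -m crank '[[[-0.011,0,0.001,0,0,0],[-0.017,0.002,0.001,0,0,0.12],[-0.022,0.004,0.001,0,0,0.25],[-0.029,0.005,0.001,0,0,0.4],[-0.036,0.004,0.001,0,0,0.55],[-0.043,0.003,0.001,0,0,0.7],[-0.050,0.001,0.001,0,0,0.85],[-0.056,-0.002,0.001,0,0,1.0],[-0.060,-0.005,0.001,0,0,1.1],[-0.063,-0.007,0.001,0,0,1.18]]]'
python3 - <<'E'
from plan import *
show(pose(1,2.18,0,90),pose(1,2.25,0,90),pose(1,2.3,0,90))
E
```

```text
time: 24.12
tool_pos: [648.3, -143.0, 92.0]
tcp_rot: [179.7, -0.4, 33.8]
ft_force: [2.1, 4.9, -0.1]
finger_gap: 0.1
t 24.125 [ 648.3 -143.    92. ] [179.7  -0.4  33.8] j6 39.2 F [ 2.1  4.9 -0.1] gap 0.12076512442863871
[ 646.3 -142.8   90.    34.1] [-0.002,-0.001,0.002,0.00,-0.01,-0.00]
[ 644.5 -145.5   90.    30.1] [-0.005,-0.000,0.002,0.00,-0.01,0.07]
[ 643.2 -147.4   90.    27.2] [-0.007,0.001,0.002,0.00,-0.01,0.12]
```

```bash
python3 -m crank '[[[-0.003,0,0.001,0,0,0.03],[-0.005,0,0.001,0,0,0.07],[-0.005,0,0.001,0,0,0.07],[-0.005,0,0.001,0,0,0.07]]]'

```

```text
time: 24.62
tool_pos: [647.1, -145.3, 92.8]
tcp_rot: [179.6, -0.8, 29.9]
ft_force: [10.0, 5.2, -5.3]
finger_gap: 0.2
```

```bash
python3 -m crank '[[[-0.005,0,0.001,0,0,0],[-0.005,0,0.001,0,0,0],[-0.005,0,0.001,0,0,0]]]'; python3 -m crank '[[[0.010,0,0,0,0,0],[0.010,0,0,0,0,0],[0.010,0,-0.065,0,0,0],[0.010,0,-0.065,0,0,0],[0.010,0,-0.065,0,0,0]]]'
python3 - <<'E'
from plan import *
look(15)
show(pose(3,1.15,12,155))
E
```

```text
time: 25.0
tool_pos: [646.8, -145.5, 93.2]
tcp_rot: [179.5, -1.3, 30.0]
ft_force: [18.7, 11.9, -10.1]
finger_gap: 0.3
time: 25.62
tool_pos: [654.3, -141.7, 159.7]
tcp_rot: [179.4, -1.3, 29.9]
ft_force: [-0.5, -0.3, -0.5]
finger_gap: -0.4
t 25.725 [ 653.  -141.   157.2] [179.6  -1.2  29.9] j6 43.1 F [ 0.6 -0.   0.2] gap -0.681960742317469
[ 446.6 -165.8  155.    93.1] [-0.191,-0.082,-0.002,0.02,-0.01,-1.10]
```

View pics/side15.png

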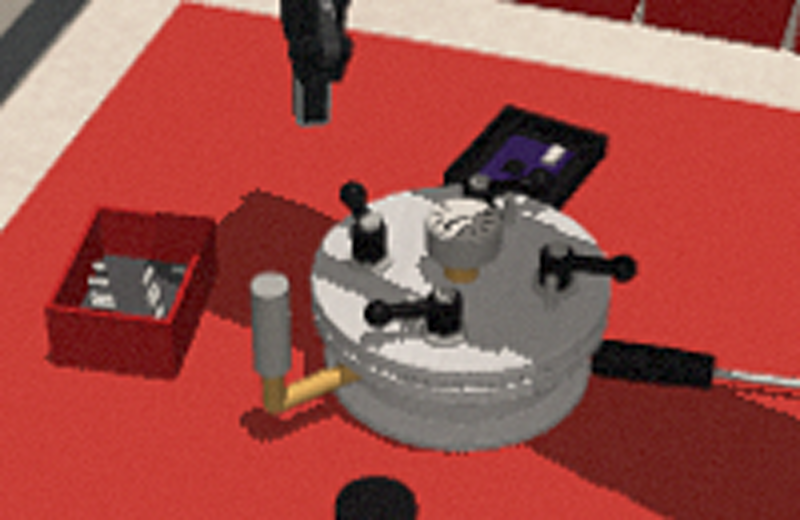

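Bolt 1 is home: the tool stopped moving and the force rose to 24 N. Next is bolt 3.

```bash
python3 -m crank '[[[-0.191,-0.082,0,0.01,0,-1.1],[-0.191,-0.082,0,0.01,0,-1.1],[-0.191,-0.082,0,0.01,0,-1.1],[-0.191,-0.082,0,0.01,0,-1.1],[-0.191,-0.082,0,0.01,0,-1.1],[-0.191,-0.082,0,0.01,0,-1.1],[-0.191,-0.082,0,0.01,0,-1.1]]]'
python3 - <<'E'
from plan import *
print(theta(1,(240+352/4,90+194/4),"side"),theta(4,(240+540/4,90+182/4),"side"))
show(pose(3,1.15,12,90))
E
```

```text
time: 26.6
tool_pos: [445.7, -165.0, 151.4]
tcp_rot: [179.3, -0.5, 92.9]
ft_force: [0.5, 0.8, 0.8]
finger_gap: -0.1
(np.float64(2.2), np.float64(37.6)) (np.float64(2.34), np.float64(42.4))
t 26.6 [ 445.7 -165.   151.4] [179.3  -0.5  92.9] j6 -30.1 F [0.5 0.8 0.8] gap -0.08589600915135757
[ 446.6 -165.8   90.    93.1] [-0.001,0.000,0.061,0.01,-0.01,-0.00]
```

```bash
python3 -m crank '[[[-0.001,0,0.03,0.01,-0.01,0],[-0.001,0,0.061,0.01,-0.01,0],[-0.001,0,0.061,0.01,-0.01,0],[-0.001,0,0.061,0.01,-0.01,0]]]'
python3 - <<'E'
from plan import *
look(16)
show(*[pose(3,t,0,90) for t in (1.15,1.3,1.45,1.6,1.75,1.9,2.05,2.14,2.2,2.25)])
E
```

```text
time: 27.1
tool_pos: [446.7, -165.6, 91.0]
tcp_rot: [179.9, 0.1, 92.8]
ft_force: [0.5, -0.9, -0.1]
finger_gap: -0.1
t 27.2 [ 447.4 -166.    91.9] [1.798e+02 1.000e-01 9.280e+01] j6 -29.3 F [-0.2 -0.1  0.5] gap 0.10435513153167819
[ 446.  -153.9   90.    93.1] [0.012,-0.001,0.002,0.00,0.00,-0.00]
[ 443.1 -147.5   90.    84.5] [0.019,-0.003,0.002,0.00,0.00,0.15]
[ 441.2 -140.8   90.    75.9] [0.026,-0.005,0.002,0.00,0.00,0.30]
[ 440.4 -133.9   90.    67.3] [0.032,-0.005,0.002,0.00,0.00,0.45]
[ 440.5 -126.9   90.    58.7] [0.039,-0.005,0.002,0.00,0.00,0.60]
[ 441.8 -120.    90.    50.1] [0.046,-0.003,0.002,0.00,0.00,0.75]
[ 444.  -113.4   90.    41.5] [0.053,-0.001,0.002,0.00,0.00,0.90]
[ 445.8 -109.7   90.    36.4] [0.056,0.001,0.002,0.00,0.00,0.99]
[ 447.2 -107.2   90.    32.9] [0.059,0.003,0.002,0.00,0.00,1.05]
[ 448.5 -105.3   90.    30.1] [0.061,0.004,0.002,0.00,0.00,1.10]
```

View pics/wrist16.png

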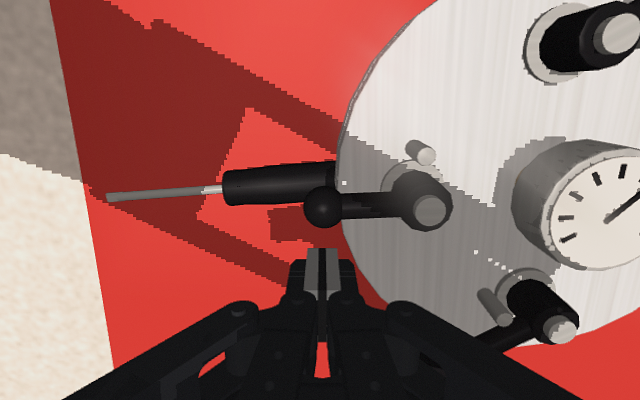

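```bash
python3 -m crank '[[[0.012,-0.001,0.002,0,0,0],[0.019,-0.003,0.002,0,0,0.15],[0.026,-0.005,0.002,0,0,0.30],[0.032,-0.005,0.002,0,0,0.45],[0.039,-0.005,0.002,0,0,0.60],[0.046,-0.003,0.002,0,0,0.75],[0.053,-0.001,0.002,0,0,0.90],[0.056,0.001,0.002,0,0,0.99],[0.059,0.003,0.002,0,0,1.05],[0.061,0.004,0.002,0,0,1.10]]]'
python3 -m crank '[[[0.002,0,0,0,0,0],[0.003,0,0,0,0,0],[0.003,0,0,0,0,0]]]'
```

```text
time: 28.45
tool_pos: [448.2, -105.3, 90.8]
tcp_rot: [179.7, -0.0, 29.7]
ft_force: [-9.1, -9.5, 4.5]
finger_gap: 0.5
time: 28.82
tool_pos: [448.4, -105.3, 90.9]
tcp_rot: [179.6, 0.3, 29.7]
ft_force: [-13.6, -10.7, 5.1]
finger_gap: -0.1
```

```bash
python3 -m crank '[[[-0.012,0,0,0,0,0],[-0.012,0,0,0,0,0],[-0.012,0,-0.07,0,0,0],[-0.012,0,-0.1,0,0,0],[-0.06,0.03,-0.14,0,0,0],[-0.06,0.09,-0.14,0,0,0],[-0.06,0.15,-0.14,0,0,0],[-0.06,0.21,-0.14,0,0,0],[-0.06,0.21,-0.14,0,0,0],[-0.06,0.21,-0.14,0,0,0]]]'
python3 - <<'E'
from plan import *
look(17)
p,_=r.snapshot("top");cv2.imwrite("pics/top17.png",cv2.resize(p[140:260,325:485],None,fx=5,fy=5,interpolation=cv2.INTER_CUBIC));cv2.imwrite("pics/top17f.png",p)
c=r.get_calibration("top")
for n in ("parts_bin","jar","casing","screwdriver"):
    q=r.landmark_of(n,"top"); print(n,[ (round(x["conf"],2),onplane(c,x["pixel"],0)[:2].round(0)) for x in q[:2]])
show()
E
```

```text
time: 30.08
tool_pos: [500.5, -315.8, 232.2]
tcp_rot: [179.7, 0.3, 29.6]
ft_force: [0.2, 0.0, 0.6]
finger_gap: -0.1
parts_bin [(0.94, array([ 762., -101.]))]
jar [(0.59, array([ 562., -355.])), (0.58, array([ 655., -180.]))]
casing [(0.62, array([ 555., -353.]))]
screwdriver [(0.7, array([ 387., -153.]))]
t 30.425 [ 500.5 -315.7  233.5] [179.5   0.3  29.7] j6 23.4 F [-0.1 -0.2 -0.4] gap -0.11797422395899301
```

View pics/top17.png

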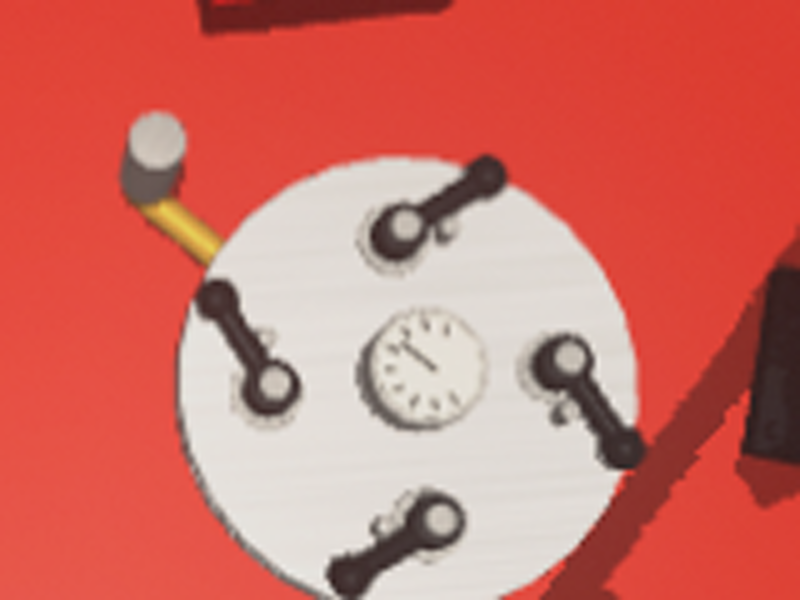

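View pics/side17.png

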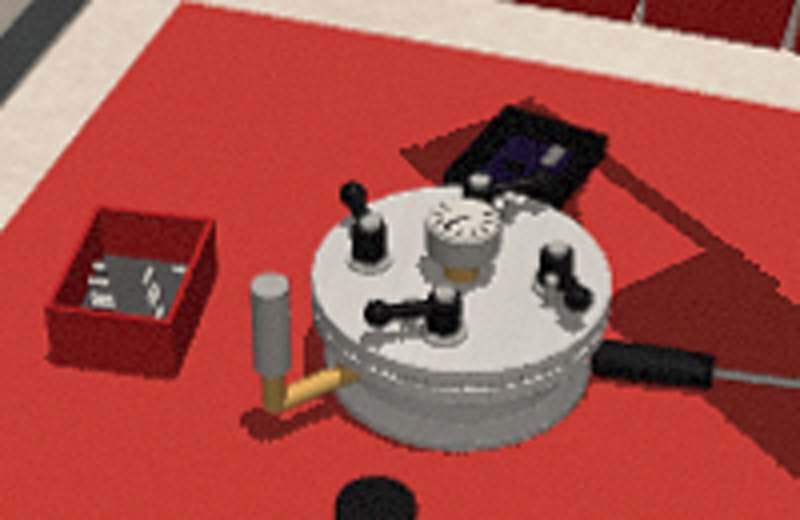

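```bash
python3 - <<'E'
from plan import *
for b,q in ((1,(488,176)),(2,(216,299)),(3,(349,577)),(4,(622,448))): print(b,theta(b,(325+q[0]/5-.4,140+q[1]/5-.4),"top"))
a=cv2.imread("pics/top0.png");b=cv2.imread("pics/top17f.png")
d=cv2.absdiff(a,b).max(2)
for n,(x,y) in dict(bin=(389,123),jar=(304,222),casing=(499,216),screw=(415,300)).items(): 
    w=d[y-30:y+30,x-30:x+30]; 
    A=cv2.cvtColor(a[y-30:y+30,x-30:x+30],6).astype(np.float32);B=cv2.cvtColor(b[y-30:y+30,x-30:x+30],6).astype(np.float32)
    print(n,w.mean(),(w>60).sum(),cv2.phaseCorrelate(A,B))
E
```

```text
1 (np.float64(2.21), np.float64(43.2))
2 (np.float64(2.21), np.float64(42.2))
3 (np.float64(2.21), np.float64(41.6))
4 (np.float64(2.2), np.float64(41.5))
bin 4.699166666666667 0 ((0.011933317941362986, 0.005847860310623787), 0.9963236127959357)
jar 4.645 0 ((0.04015461732353387, -0.012911622885290797), 0.9648841743999057)
casing 31.94611111111111 900 ((0.03743840643900853, -0.06707132220344647), 0.6265213802125719)
screw 53.06722222222222 2174 ((-0.36676857328526324, -0.7146281253057012), 0.3948488320244683)
```

View pics/top17f.png

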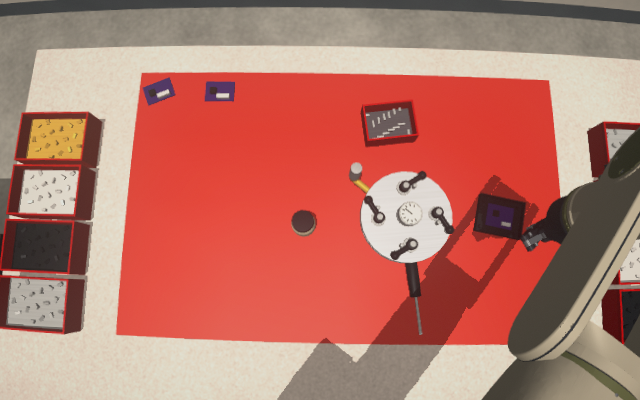

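All four levers read 2.20–2.21 rad. The bystanders are unmoved: the larger casing and screwdriver differences come from shadow. The arm is clear of everything.

```bash
python3 - <<'E'
from bench import r
print(r.hand_in())
E
```

```text
the job is handed in; nothing more can be done
None
```

I turned all four lever bolts to their stops in two crisscross rounds, pushing each ball with the closed fingertips, and handed the job in at about 30 s of the 72 s allowed.

**First round (bolts 1, 3, 2, 4):** each lever went to about straight out. Bolts 1 to 3 read between 0.94 and 1.17 rad in the pictures. Two of them depended on the view: bolt 1 read 0.94 or 1.09 and bolt 2 read 1.08 or 1.15, all inside the allowed band. Bolt 4 was half hidden by the arm, so I judged it by eye and by the commanded push to 1.14 rad.

**Second round (bolts 4, 2, 1, 3):** I pushed each lever on until the contact force rose to about 14–24 N. For bolts 1, 2 and 3 I confirmed that the tool moved no further when pushed again.

**Last checks:**
- **Levers:** the final top picture gives 2.20–2.21 rad for all four. Earlier side-view readings of bolt 4 (2.52 and 2.34 rad) disagreed; I put that down to the ball being hard to see from there.
- **Bin and jar:** they had not moved in the picture comparison.
- **Casing and screwdriver:** the arm's shadow spoiled the comparison, but they look to be in place. The network's spots for the casing and screwdriver differed from the first ones by about 10 mm, which I took as its scatter.
- **Jar, by network:** it did not recognise the jar in the last picture, so the jar check rests on the picture comparison alone.
- **Arm:** it ended clear of everything. The final wrist force reading was about zero.

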